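# Stow the flat shim from the lipped slab in its holder

### The arm

A 6-joint arm with a two-finger parallel gripper is mounted at the origin on the work surface. World frame = base frame: x ahead of the robot, y to its left, z up, the work surface at z = 0. Lengths are in m, angles in rad, forces in N, time in s.
With the tool pointing down it reaches from about 0.3 to 0.875 m from the base axis. Payload 6.4 kg.
Tool frame: the origin (TCP) lies midway between the tips of the shut fingers; the grasp point (between the pads) lies ctrl.grip_point_offset behind it (ctrl.grip_point_offset is the distance from the TCP to the grasp point, in m); z points along the fingers, y is the direction in which the jaws open and shut (so a half turn about z gives the same grasp; the last joint's range is limited). The gripper opens to 85 mm and grips with 20 to 120 N. Pads are 22 mm wide; open, the fingers measure 114 mm over their backs; the gripper's body (76 mm by 85 mm) begins 54 mm behind the grasp point. The pads swing forward as they close: fully open they stand 13 mm farther back than shut.
Start: joints at [-1.55, 0.181, 1.607, -0, 1.354, -0.206], TCP at [0.129, -0.56, 0.231] pointing down, gripper open.
Joint ranges: [-2.99, 2.99], [-0.89, 2.07], [0.3, 2.58], [-1.14, 4.28], [0, 2.63], [-3.12, 3.12]. Speed limits (rad/s): [2.57, 2.57, 3.01, 3.14, 3.14, 3.14].

### API

Orientations are given as a unit quaternion [w, x, y, z].
In Python, from bench import ctrl, viewer gives the robot as it stands.
- The arm moves only by the shell command python3 -m handwheel 'ROWS' [OPENING]. ROWS is JSON, a list of rows, each an object with "travel": the shift along the tool's x, y, z as a fraction of full scale, a list of three; "dr": the turn, a rotation vector about the tool's x, y, z as a fraction of full scale, a list of three. A call has 1 to 20 rows; each row shifts and turns the pose as measured when the row begins, along the tool's axes as they then stand; what a row does not reach is not made up. Full scale, the value 1, is 150 mm for a shift and 30 degrees for a turn. A row lasts 1/12 s, in which the tool goes at most 41.7 mm and 7.16 degrees, less where a joint would pass 70% of its speed; a pose out of reach is approached as far as the arm can. A call with a number of a shift or a turn outside -1 to 1 is refused whole. A call with a gripper value outside its range is refused whole. OPENING is the opening, from -1 (shut) to 1 (fully open), set as the call begins (- or left out, the last holds). The fingers move at their own pace and stop on an object; the grip force is fixed at half the most. Time passes only in rows, so rows that do not move let the fingers close. It gives the time, the measured TCP pose, the force and the opening at its end, in the units of the state.
- ctrl.get_obs(): the state, without advancing time (a new reading comes with each control period).
- viewer.camera(name): name is "scene" or "top" or "wrist"; returns the picture (420x560x3 uint8, red, green, blue); there is no depth.
- viewer.get_calibration(name): a dict with "camera_matrix" (3x3 intrinsics, pixels), "R" (3x3) and "t" (3): a world point X has camera coordinates R X + t. Camera axes: x right, y down, z forward; pixel columns grow to the right and rows downward; lengths in m; the calibration is good to about 2 mm. A picture is of the moment at which its call begins: read the wrist's pose just before it. get_calibration takes no time and is no camera call; for the wrist camera it gives the pose at the moment of the call.
- ctrl.hand_in(): hands the job in, once; it reports no verdict.
The state is a dict: "time_s": time; "q": joint angles; "dq": joint speeds; "joint_efforts": joint torques, N m; "eef_pos": TCP position; "eef_rot": TCP orientation; "wrist_force": force on the tool from outside, world axes, zero at the start; "torque": the same for the moment, N m; "opening": opening from 0.0 (shut) to 1.0 (fully open).
Only numpy, scipy, OpenCV 4.12 (cv2) and the standard library are available. Lean on these libraries where they do the work, as an engineer would, in place of code of your own. Each camera call takes 0.05 s, during which the arm holds its last target. There are 200 camera calls.

### The job

The thin T-shaped shim lies too flat on the lipped steel slab to be picked up: slide it, nose first, out over the slab's open edge until it sticks out well past the edge, and lift it clear. Its nose must lead into the holder, so lay it flat across the wooden rest block and let go of it to change ends, then take it up again and slide the nose along the holder's channel, under the bridge, until the head's shoulders are up against the mouth. Never let the shim fall to the table, and leave the bushing, the collet and the little blue box where they are.

Things in the scene. Friction and masses are not known exactly. Their poses are not given: they have to be found in the camera images.
- shim_mid (a point): Centre (half-way along, across and up) of the shim: one flat loose T-shaped piece of bright steel, 3 mm thick, 128 mm long, 95 to 160 g. Its x axis runs along it toward the nose, y across, z up. The blade is 36 mm wide and reaches from the nose (x = +64) back 100 mm to the shoulders (x = -36); the head is 54 mm wide and 28 mm long (x = -36 to -64). It balances about 5 mm from this point toward the head.
- shim_nose (a point): Middle of the square nose end of the shim's blade, half-way up its thickness; axes as shim_mid.
- shim_tail (a point): Middle of the end of the shim's wide head, half-way up its thickness; axes as shim_mid.
- slab: Fixed dark steel slab, 220 (x) by 160 (y) by 50 mm tall; origin at the centre of its underside. Its +x edge is open; along the other three edges runs a lip 8 mm wide, rising 6 mm above the slab's top. The shim starts lying on top, nose toward the open edge, at least 35 mm in front of the back lip.
- slab_edge (a point): Middle of the slab's open edge, at the height of its top face (50 mm above the table); x points outward over the edge, z up.
- rest: Fixed wooden rest block, 50 (x) by 64 (y) by 55 mm tall; origin at the centre of its underside.
- rest_top (a point): Centre of the rest block's flat top, 55 mm above the table; axes as the block.
- holder: Fixed grey shim holder, 105 (x) by 90 (y) mm; origin at the centre of its underside. Along its x runs a straight channel with its floor 45 mm above the table, 44 mm wide between two aluminium rails that rise 9 mm above the floor over the holder's full length. The far end (+x) is open. A bridge plate 34 mm long (x = -5 to +29 mm), 8 mm thick, lies across the rails: 9 mm of height under it, top 62 mm above the table.
- holder_mouth (a point): Middle of the channel floor at the mouth, the -x end of the holder, 45 mm above the table; +x points into the channel, z up. Fully home, the shim's shoulders touch the rail ends here and the head sticks out in front.
- bushing: Bystander: loose dark steel bushing, 38 mm across, 24 mm tall, standing on the table; origin at the centre of its underside.
- collet: Bystander: loose dark steel collet, 32 mm across, 40 mm tall, standing on its narrow end; origin at the centre of its underside.
- partbox: Bystander: loose little plain blue box, 70 by 50 by 40 mm tall; origin at the centre of its underside.

How it is judged:
On the way, in this order (a step that is already met when the one before it is completed fails the run):
1. the shim lies flat on the slab with its nose at least 25 mm out past the open edge (x of shim_nose in the frame of slab_edge above 0.025 m and contact force between shim and slab above 0.2 N and x of shim_tail in the frame of slab_edge below -0.03 m and angle between shim_mid's own z axis and vertical below 0.06 rad), for 0.2 s.
2. the shim lies flat and still across the rest block, let go of, clear of the slab (contact force between shim and rest above 0.4 N and contact force between the fingers and shim below 0.05 N and contact force between shim and slab below 0.05 N and angle between shim_mid's own z axis and vertical below 0.08 rad and horizontal distance between shim_mid and rest_top below 0.045 m and linear speed of shim below 0.02 m/s), for 0.3 s.
At the end, for the whole second after the job is handed in: The shim lies flat and still on the holder's channel floor, under the bridge, nose in, with its shoulders within 4 mm of the mouth (x of shim_nose in the frame of holder_mouth between 0.096 and 0.104 m and y of shim_nose in the frame of holder_mouth between -0.008 and 0.008 m and x of shim_tail in the frame of holder_mouth below -0.02 m and z of shim_mid in the frame of holder_mouth between -0.003 and 0.006 m and angle between shim_mid's own z axis and vertical below 0.08 rad and linear speed of shim below 0.01 m/s); the robot touches nothing.
It fails at once if the shim falls toward the table (height (world z) of shim_mid below 0.03 m).
It fails at once if the bushing is moved more than 25 mm (distance of bushing from where it was at the start of the episode above 0.025 m).
It fails at once if the collet is moved more than 25 mm (distance of collet from where it was at the start of the episode above 0.025 m).
It fails at once if the blue box is moved more than 25 mm (distance of partbox from where it was at the start of the episode above 0.025 m).
It also fails if it takes over 67 s, if anything falls off the work surface, if the arm or the gripper's body presses on something with over 40 N, if the wrist force passes 120 N, or if a joint passes its speed limit or range.

## Working session

There is one attempt and no reset: what is moved stays moved. The work goes in short steps, Python scripts to look and compute and a shell command to move; the robot and the scene stay as the last step left them, time stands still between calls to the robot, and variables do not carry over. Pictures are saved under pics/ and viewed, about 8 in all and at most 12, crops included, and the job is handed in when it is done.

```bash
ls; mkdir -p pics; python3 - <<'E'
from bench import ctrl, viewer
import cv2,numpy as np
print(ctrl.get_obs(), ctrl.grip_point_offset)
for n in("top","scene"):
    im=viewer.camera(n); cv2.imwrite(f"pics/{n}0.png",im[:,:,::-1])
    c=viewer.get_calibration(n); print(n,{k:np.round(v,4).tolist() for k,v in c.items()})
E
```

```text
pics
{'time_s': 0.0, 'q': array([-1.55031693e+00,  1.81563244e-01,  1.60799397e+00,  2.56828582e-05,
        1.35378251e+00, -2.06330927e-01]), 'dq': array([ 0.00055908,  0.00072176, -0.00041876, -0.00087934,  0.00180618,
        0.00076149]), 'joint_efforts': array([-1.48331787e-04, -4.44871724e+01, -3.51332724e+01, -2.94391566e-04,
        9.18369245e-03, -1.20132111e-05]), 'eef_pos': array([ 0.12929704, -0.55971985,  0.23037844]), 'eef_rot': array([-8.68605089e-04,  9.93576458e-01,  1.13159439e-01,  9.35410683e-05]), 'wrist_force': array([0.56333713, 0.80719456, 0.4690432 ]), 'torque': array([ 0.02204477, -0.02270762, -0.01242584]), 'opening': 1.0028479156572858} 0.0187
top {'camera_matrix': [[390.3748, 0.0, 280.94], [0.0, 390.3748, 210.288], [0.0, 0.0, 1.0]], 'R': [[-0.0024, -0.9999, 0.0099], [-0.9893, 0.001, -0.1461], [0.1461, -0.0101, -0.9892]], 't': [-0.07, 0.5641, 0.9855]}
scene {'camera_matrix': [[514.5945, 0.0, 292.3839], [0.0, 514.5945, 211.1127], [0.0, 0.0, 1.0]], 'R': [[0.3496, 0.9367, -0.0202], [0.6055, -0.2424, -0.758], [-0.7149, 0.2528, -0.6519]], 't': [-0.1306, -0.2918, 1.6453]}
```

View pics/top0.png

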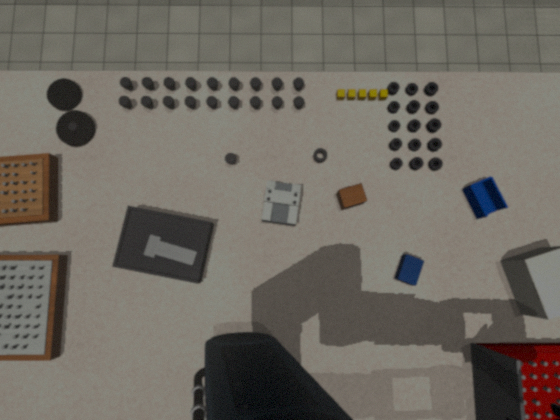

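View pics/scene0.png

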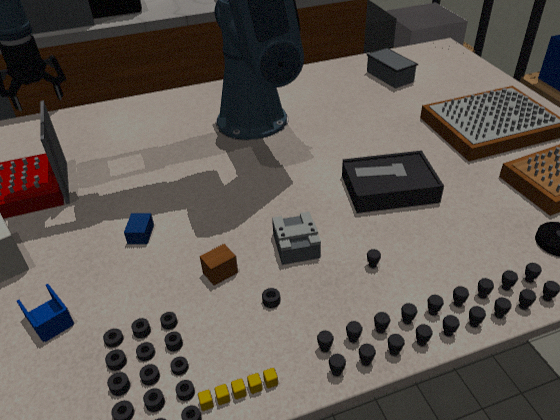

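The top view shows the slab near (165,243) with the shim's head on the left and its nose pointing right. The holder is at (283,203), the rest at (352,195), the bushing at (320,155), the collet at (231,158) and the box at (409,268). Next I'll zoom in and measure.

```bash
cat > h.py <<'E'
import cv2,numpy as np
from bench import ctrl,viewer
from scipy.spatial.transform import Rotation as Ro
def ray(px,z,c):
    px=np.atleast_2d(px).astype(float); K,R,t=c["camera_matrix"],np.array(c["R"]),np.array(c["t"])
    d=(np.linalg.inv(K)@np.c_[px,np.ones(len(px))].T).T@R; o=-R.T@t
    return o+d*((z-o[2])/d[:,2])[:,None]
def proj(X,c):
    p=(np.array(c["R"])@np.atleast_2d(X).T).T+c["t"]; p=p@np.array(c["camera_matrix"]).T; return p[:,:2]/p[:,2:]
def rect(mask,z,c,minA=60,k=1):
    """largest contour(s): world minAreaRect on plane z"""
    cs=[x for x in cv2.findContours(mask.astype(np.uint8),cv2.RETR_EXTERNAL,cv2.CHAIN_APPROX_NONE)[0] if cv2.contourArea(x)>minA]
    for x in sorted(cs,key=cv2.contourArea)[::-1][:k]:
        w=ray(x[:,0],z,c)[:,:2]*1000; r=cv2.minAreaRect(w.astype(np.float32))
        print("px",x[:,0].mean(0).round(),"ctr mm",np.round(r[0],1),"size",np.round(r[1],1),"ang",round(r[2],1),"corners",np.round(cv2.boxPoints(r)).tolist())
def pose():
    o=ctrl.get_obs(); q=o["eef_rot"]; return np.array(o["eef_pos"]),Ro.from_quat([q[1],q[2],q[3],q[0]]).as_matrix()
def step(target,yaw=None):
    """travel (fraction) to world target TCP, and dr z (fraction) to have tool y at world yaw deg, tool down"""
    p,R=pose(); tr=R.T@(np.array(target)-p)/0.15
    print("at",p.round(4),"tooly yaw",np.degrees(np.arctan2(R[1,1],R[0,1])).round(2),"zaxis",R[:,2].round(4),"travel",tr.round(3))
    if yaw is not None:
        y=np.radians(yaw); Y=np.array([np.cos(y),np.sin(y),0]); Z=np.array([0,0,-1.]); T=np.c_[np.cross(Y,Z),Y,Z]
        print("dr",(np.degrees(Ro.from_matrix(R.T@T).as_rotvec())/30).round(3), "R",R.round(3).tolist())
E
python3 - <<'E'
from h import *
im=cv2.imread("pics/top0.png"); c=viewer.get_calibration("top")
hsv=cv2.cvtColor(im,cv2.COLOR_BGR2HSV); g=im.max(2)
def roi(m,a,b,cc,d): k=np.zeros_like(m); k[b:d,a:cc]=m[b:d,a:cc]; return k
print("slab");rect(roi(g<100,105,198,225,290),.053,c)
print("shim");rect(roi(g>95,130,225,205,272),.0515,c)
print("rest");rect(roi((hsv[:,:,0]<16)&(hsv[:,:,1]>120),330,175,375,215),.055,c)
for n,z,b in(("bush",.02,(308,143,332,168)),("collet",.03,(220,146,242,170))):
    print(n);rect(roi(g<90,*b),z,c)
print("box");rect(roi((hsv[:,:,0]>95)&(hsv[:,:,1]>120),390,245,430,290),.04,c)
print(im[247,160],im[220,160],im[205,285],im[260,110])
A=cv2.resize(im[195:290,105:225],None,fx=5,fy=5,interpolation=cv2.INTER_CUBIC)
B=cv2.resize(im[170:235,250:380],None,fx=6,fy=6,interpolation=cv2.INTER_CUBIC)
cv2.imwrite("pics/h0.png",B)
s=cv2.imread("pics/scene0.png")[205:270,255:345]
cv2.imwrite("pics/AB.png",np.hstack([cv2.resize(A,(400,317)),cv2.resize(s,(400,317),interpolation=cv2.INTER_CUBIC)]))
cv2.imwrite("pics/AB.png",np.vstack([cv2.imread("pics/AB.png"),cv2.resize(B,(800,400))[:283]]))
E
```

```text
slab
px [165. 243.] ctr mm [479.6 226.5] size [237.7 170.5] ang 79.0 corners [[373.0, 126.0], [541.0, 94.0], [586.0, 327.0], [419.0, 359.0]]
shim
px [169. 251.] ctr mm [457.3 212.2] size [125.1  51. ] ang 74.1 corners [[416.0, 159.0], [465.0, 145.0], [499.0, 265.0], [450.0, 279.0]]
rest
px [352. 196.] ctr mm [ 601.  -256.1] size [48.5 64.4] ang 15.9 corners [[569.0, -232.0], [587.0, -294.0], [633.0, -280.0], [616.0, -218.0]]
bush
px [320. 155.] ctr mm [ 720.7 -177.5] size [35.8 39.9] ang 89.2 corners [[700.0, -195.0], [740.0, -196.0], [741.0, -160.0], [701.0, -159.0]]
collet
px [231. 158.] ctr mm [707.8  64. ] size [33.3 29.6] ang 63.0 corners [[687.0, 56.0], [713.0, 42.0], [729.0, 72.0], [702.0, 86.0]]
box
px [409. 269.] ctr mm [ 410.  -402.5] size [52.2 67.3] ang 68.1 corners [[369.0, -414.0], [431.0, -439.0], [451.0, -391.0], [389.0, -366.0]]
[110 111 111] [45 44 49] [80 82 81] [120 130 135]
```

View pics/AB.png

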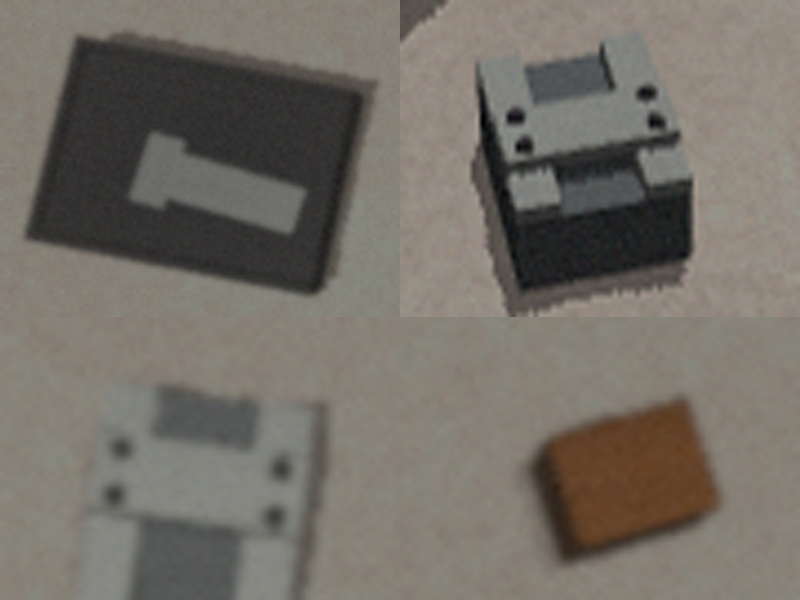

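The mouth end of the holder faces the robot, since the longer uncovered stretch of channel is on that side. My estimates are below.

| Item | Position (mm) | Yaw |
|---|---|---|
| Shim centre | (457, 212) | nose yaw -106° |
| Rest | (601, -256) | x axis about 16° |
| Open edge middle | about (455, 128) | outward -101° |

I'll move over the slab.

```bash
R='{"travel":[0.165,-0.225,0],"dr":[0,0,0]}'; python3 -m handwheel '[{"travel":[0.165,-0.22,0],"dr":[0,0,0]},{"travel":[0.165,-0.22,0],"dr":[0,0,0]},{"travel":[0.165,-0.22,0],"dr":[0,0,0]},{"travel":[0.165,-0.22,0],"dr":[0,0,0]},{"travel":[0.165,-0.22,0],"dr":[0,0,0]},{"travel":[0.165,-0.22,0],"dr":[0,0,0]},{"travel":[0.165,-0.22,0],"dr":[0,0,0]},{"travel":[0.165,-0.22,0],"dr":[0,0,0]},{"travel":[0.165,-0.22,0],"dr":[0,0,0]},{"travel":[0.165,-0.22,0],"dr":[0,0,0]},{"travel":[0.165,-0.22,0],"dr":[0,0,0]},{"travel":[0.165,-0.22,0],"dr":[0,0,0]},{"travel":[0.165,-0.22,0],"dr":[0,0,0]},{"travel":[0.165,-0.22,0],"dr":[0,0,0]},{"travel":[0.165,-0.22,0],"dr":[0,0,0]},{"travel":[0.165,-0.22,0],"dr":[0,0,0]},{"travel":[0.165,-0.22,0],"dr":[0,0,0]},{"travel":[0.165,-0.22,0],"dr":[0,0,0]}]' -0.3; python3 -c "
from h import *
step([.480,.285,.2],-16)"
```

```text
time_s: 1.6
eef_pos: [0.4278, 0.1251, 0.2279]
eef_rot: [-0.003, 0.994, 0.105, 0.002]
wrist_force: [1.2, -1.1, 0.5]
opening: 0.351
at [0.4278 0.1251 0.2279] tooly yaw -77.89 zaxis [ 0.0038  0.0072 -1.    ] travel [ 0.563 -0.968  0.195]
dr [-0.005 -0.015 -2.063] R [[0.978, 0.21, 0.004], [0.21, -0.978, 0.007], [0.005, -0.006, -1.0]]
```

```bash
python3 -m handwheel '[{"travel":[0.1,-0.15,-0.1],"dr":[0,0,0]},{"travel":[0.1,-0.15,-0.1],"dr":[0,0,0]},{"travel":[0.05,-0.15,-0.1],"dr":[0,0,0]},{"travel":[0,0,0],"dr":[0,0,-0.23]},{"travel":[0,0,0],"dr":[0,0,-0.23]},{"travel":[0,0,0],"dr":[0,0,-0.23]},{"travel":[0,0,0],"dr":[0,0,-0.23]},{"travel":[0,0,0],"dr":[0,0,-0.23]},{"travel":[0,0,0],"dr":[0,0,-0.23]},{"travel":[0,0,0],"dr":[0,0,-0.23]},{"travel":[0,0,0],"dr":[0,0,-0.23]},{"travel":[0,0,0],"dr":[0,0,-0.23]},{"travel":[0,0,0],"dr":[0,0,0]}]'; python3 -c "
from h import *
step([.480,.285,.2],-16)
c=viewer.get_calibration('wrist');cv2.imwrite('pics/w1.png',viewer.camera('wrist')[:,:,::-1])
print(c)
import pickle;pickle.dump(c,open('pics/w1.pkl','wb'))"
```

```text
time_s: 2.68
eef_pos: [0.4474, 0.2132, 0.2695]
eef_rot: [-0.005, 0.783, 0.623, -0.001]
wrist_force: [0.5, 0.7, 0.6]
opening: 0.35
at [0.4474 0.2132 0.2695] tooly yaw -13.0 zaxis [-0.0077  0.0079 -0.9999] travel [0.513 0.108 0.465]
dr [-0.018 -0.011  0.1  ] R [[0.225, 0.974, -0.008], [0.974, -0.225, 0.008], [0.006, -0.009, -1.0]]
{'camera_matrix': array([[327.26111195,   0.        , 276.49280026],
       [  0.        , 327.26111195, 204.87925771],
       [  0.        ,   0.        ,   1.        ]]), 'R': array([[ 0.97442372, -0.2245394 , -0.00897062],
       [-0.21436048, -0.94074826,  0.26275899],
       [-0.06743884, -0.25411565, -0.9648198 ]]), 't': array([-0.38575146,  0.25379678,  0.50023613])}
```

View pics/w1.png

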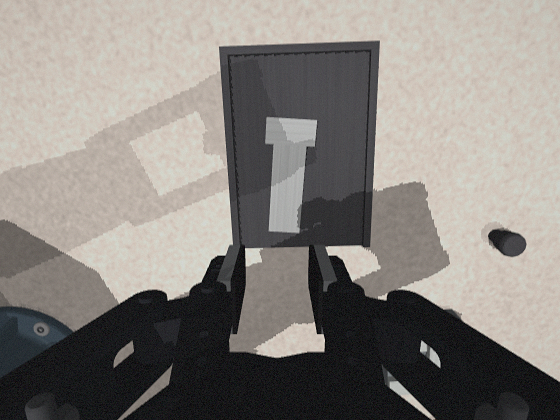

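The wrist view shows the shim's tail at about (292,119), its nose at about (284,233), and the slab's open edge along row 246 from (233,246) to (370,246).

```bash
python3 - <<'E'
from h import *
import pickle
im=cv2.imread("pics/w1.png"); c=pickle.load(open("pics/w1.pkl","rb"))
L=ray([(220,46),(379,41)],.056,c)[:,:2]*1000; print("lip corners",L.round(1), np.linalg.norm(L[0]-L[1]))
E=ray([(233,246),(370,246)],.056,c)[:,:2]*1000; print("edge",E.round(1), "len",np.linalg.norm(L.mean(0)-E.mean(0)))
S=ray([(266.,117),(317.5,120.5),(268,232.5),(299,233.5),(264.5,142.5),(273,143),(307,146),(316,146)],.053,c)[:,:2]*1000
print("shim",S.round(1).tolist()); t=S[:2].mean(0);n=S[2:4].mean(0); d=n-t
print("tail",t,"nose",n,"len",np.linalg.norm(d),"yaw",np.degrees(np.arctan2(d[1],d[0])),"head w",np.linalg.norm(S[0]-S[1]),"blade",np.linalg.norm(S[2]-S[3]))
xd=E.mean(0)-L.mean(0); print("slab yaw",np.degrees(np.arctan2(xd[1],xd[0]))); print("overhang",(n-E.mean(0))@xd/np.linalg.norm(xd),"tail to lip outer",(t-L.mean(0))@xd/np.linalg.norm(xd))
print("fingers px:",proj(pose()[0],c))
E
```

```text
lip corners [[421.  358.1]
 [576.  326.8]] 158.0623590918895
edge [[378.3 148.1]
 [534.2 112.7]] len 216.24447083107322
shim [[449.7, 281.2], [502.3, 265.5], [421.8, 154.3], [456.7, 145.1], [442.0, 255.7], [450.8, 253.1], [486.0, 241.7], [495.5, 239.5]]
tail [475.99966342 273.34829094] nose [439.23230681 149.65962936] len 129.0376825391086 yaw -106.55496536694329 head w 54.832646098307166 blade 36.1512740141933
slab yaw -101.26261553950916
overhang -15.566030772885965 tail to lip outer 72.19084223133245
fingers px: [[276.24859668 263.98324938]]
```

```bash
python3 -m handwheel '[{"travel":[0.25,0,0],"dr":[-0.018,-0.011,0.117]},{"travel":[0.25,0.05,0.1],"dr":[0,0,0]},{"travel":[0.07,0.05,0.2],"dr":[0,0,0]},{"travel":[0,0,0.25],"dr":[0,0,0]},{"travel":[0,0,0.25],"dr":[0,0,0]},{"travel":[0,0,0.2],"dr":[0,0,0]},{"travel":[0,0,0],"dr":[0,0,0]}]'; python3 -c "
from h import *
step([.482,.2925,.06],-16.5)"
```

```text
time_s: 3.32
eef_pos: [0.4897, 0.295, 0.117]
eef_rot: [0.002, 0.814, 0.581, 0.004]
wrist_force: [-0.7, -0.2, -1.9]
opening: 0.354
at [0.4897 0.295  0.117 ] tooly yaw -18.96 zaxis [ 0.0092  0.0021 -1.    ] travel [-0.034 -0.046  0.379]
dr [ 0.015 -0.009 -0.082] R [[0.325, 0.946, 0.009], [0.946, -0.325, 0.002], [0.005, 0.008, -1.0]]
```

```bash
python3 -m handwheel '[{"travel":[-0.034,-0.046,0.15],"dr":[0.015,-0.009,-0.082]},{"travel":[0,0,0.15],"dr":[0,0,0]},{"travel":[0,0,0.1],"dr":[0,0,0]},{"travel":[0,0,0],"dr":[0,0,0]}]'; python3 -c "
from h import *
step([.482,.2925,.052],-16.5)"; python3 -m handwheel '[{"travel":[0,0,0.02],"dr":[0,0,0]},{"travel":[0,0,0.01],"dr":[0,0,0]},{"travel":[0,0,0],"dr":[0,0,0]}]'
```

```text
time_s: 3.65
eef_pos: [0.4825, 0.2927, 0.0579]
eef_rot: [0.0, 0.804, 0.594, 0.0]
wrist_force: [-0.7, -0.1, 0.3]
opening: 0.347
at [0.4825 0.2927 0.0579] tooly yaw -17.11 zaxis [ 1.e-04 -0.e+00 -1.e+00] travel [-0.003 -0.003  0.04 ]
dr [ 0.   -0.   -0.02] R [[0.294, 0.956, 0.0], [0.956, -0.294, -0.0], [0.0, 0.0, -1.0]]
time_s: 3.9
eef_pos: [0.485, 0.2935, 0.0575]
eef_rot: [0.001, 0.806, 0.592, 0.002]
wrist_force: [-0.8, -0.1, 0.5]
opening: 0.353
```

```bash
python3 -m handwheel '[{"travel":[0,0,0.04],"dr":[0,0,0]}]';python3 -m handwheel '[{"travel":[0,0,0],"dr":[0,0,0]}]';python3 -m handwheel '[{"travel":[0,0,0],"dr":[0,0,0]}]'
```

```text
time_s: 3.98
eef_pos: [0.487, 0.2942, 0.054]
eef_rot: [0.001, 0.806, 0.592, 0.004]
wrist_force: [-0.2, 0.1, -0.2]
opening: 0.352
time_s: 4.07
eef_pos: [0.4871, 0.2942, 0.0541]
eef_rot: [0.001, 0.806, 0.592, 0.004]
wrist_force: [0.1, 0.1, 0.4]
opening: 0.351
time_s: 4.15
eef_pos: [0.4878, 0.2944, 0.0549]
eef_rot: [0.002, 0.806, 0.592, 0.005]
wrist_force: [1.2, -0.1, 0.1]
opening: 0.347
```

```bash
python3 -m handwheel '[{"travel":[0,-0.04,0.04],"dr":[0,0,0]}]';python3 -m handwheel '[{"travel":[0,-0.01,0.03],"dr":[0,-0.01,0]}]';python3 -m handwheel '[{"travel":[0,-0.01,0.03],"dr":[0,0,0]}]'; python3 -c "
from h import *
step([.482,.2925,.052],-16.5)"
```

```text
time_s: 4.23
eef_pos: [0.4841, 0.2966, 0.0504]
eef_rot: [0.002, 0.806, 0.591, 0.007]
wrist_force: [0.8, 0.1, -0.0]
opening: 0.354
time_s: 4.32
eef_pos: [0.4838, 0.2969, 0.0494]
eef_rot: [0.005, 0.806, 0.592, 0.006]
wrist_force: [-16.8, -13.6, 57.1]
opening: 0.354
time_s: 4.4
eef_pos: [0.4838, 0.297, 0.0495]
eef_rot: [0.006, 0.806, 0.592, 0.006]
wrist_force: [-13.3, -14.1, 48.6]
opening: 0.349
at [0.4838 0.297  0.0495] tooly yaw -17.36 zaxis [ 0.0165 -0.0035 -0.9999] travel [-0.032 -0.002 -0.017]
dr [ 0.032 -0.003 -0.029] R [[0.298, 0.954, 0.016], [0.954, -0.298, -0.003], [0.002, 0.017, -1.0]]
```

```bash
python3 -m handwheel '[{"travel":[0,0,-0.01],"dr":[0.032,0,-0.0]}]';python3 -m handwheel '[{"travel":[-0.06,0,0],"dr":[0,0,0]},{"travel":[-0.06,0,0.0],"dr":[0,0,0]}]'; python3 -c "
from h import *
step([.482,.2925,.0505],-16.5)"
```

```text
time_s: 4.48
eef_pos: [0.4837, 0.2971, 0.0526]
eef_rot: [0.0, 0.805, 0.593, 0.001]
wrist_force: [-0.1, 0.2, -0.6]
opening: 0.35
time_s: 4.65
eef_pos: [0.4793, 0.2807, 0.0541]
eef_rot: [0.001, 0.805, 0.593, 0.003]
wrist_force: [-0.3, -0.5, -0.1]
opening: 0.35
at [0.4793 0.2807 0.0541] tooly yaw -17.23 zaxis [ 0.0056  0.0025 -1.    ] travel [ 0.08  -0.006  0.024]
dr [ 0.009 -0.008 -0.024] R [[0.296, 0.955, 0.006], [0.955, -0.296, 0.003], [0.004, 0.005, -1.0]]
```

```bash
python3 -m handwheel '[{"travel":[0.07,0,0],"dr":[0.01,-0.008,0]},{"travel":[0.04,0,0.02],"dr":[0,0,0]}]';python3 -m handwheel '[{"travel":[0,0,0.025],"dr":[0,0,0]}]';  python3 -m handwheel '[{"travel":[0,0,0.02],"dr":[0,0,0]}]';python3 -c "
from h import *
step([.482,.2925,.0505],-16.5)"
```

```text
time_s: 4.82
eef_pos: [0.4824, 0.294, 0.05]
eef_rot: [-0.0, 0.806, 0.592, -0.002]
wrist_force: [0.3, 0.4, -0.3]
opening: 0.349
time_s: 4.9
eef_pos: [0.4827, 0.2944, 0.0493]
eef_rot: [-0.0, 0.806, 0.592, -0.002]
wrist_force: [-23.8, -11.6, 69.3]
opening: 0.346
time_s: 4.98
eef_pos: [0.4826, 0.2944, 0.0494]
eef_rot: [0.0, 0.805, 0.593, -0.003]
wrist_force: [-15.5, -8.7, 37.5]
opening: 0.347
at [0.4826 0.2944 0.0494] tooly yaw -17.3 zaxis [-0.0044 -0.0041 -1.    ] travel [-0.013 -0.    -0.007]
dr [-0.006  0.01  -0.027] R [[0.297, 0.955, -0.004], [0.955, -0.297, -0.004], [-0.005, -0.003, -1.0]]
```

```bash
python3 -m handwheel '[{"travel":[0,0,-0.002],"dr":[0,0,0]},{"travel":[-0.06,0,0.004],"dr":[0,0,0]},{"travel":[-0.06,0,0.006],"dr":[0,0,0]},{"travel":[-0.06,0,0.006],"dr":[0,0,0]}]'; python3 -c "
from h import *
step([.482,.2925,.0505],-16.5)
c=viewer.get_calibration('wrist');cv2.imwrite('pics/w2.png',viewer.camera('wrist')[:,:,::-1])
import pickle;pickle.dump(c,open('pics/w2.pkl','wb'))"
```

```text
time_s: 5.32
eef_pos: [0.4767, 0.2717, 0.0496]
eef_rot: [0.0, 0.805, 0.594, 0.002]
wrist_force: [1.5, 9.3, 12.2]
opening: 0.35
at [0.4767 0.2717 0.0496] tooly yaw -17.17 zaxis [ 0.0034  0.0015 -1.    ] travel [ 0.143 -0.008 -0.006]
dr [ 0.005 -0.005 -0.022] R [[0.295, 0.955, 0.003], [0.955, -0.295, 0.002], [0.002, 0.003, -1.0]]
```

View pics/w2.png

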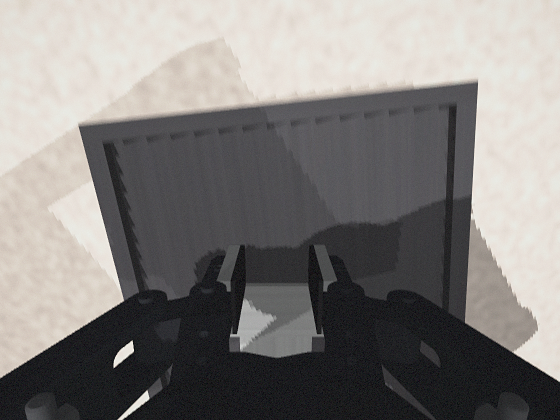

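```bash
python3 - <<'E'
from h import *
import pickle
c=pickle.load(open("pics/w2.pkl","rb"))
print(ray([(280,283)],.053,c), ray([(280,283)],.05,c), proj([.4767,.2717,.05],c))
p,R=pose()
for dx in(-.011,0,.011): print(dx,proj(p+R@np.array([dx,.015,0]),c))
E
python3 -m handwheel '[{"travel":[-0.06,0,0.006],"dr":[0,0,0]},{"travel":[-0.06,0,0.006],"dr":[0,0,0]}]'
```

```text
[[0.47587076 0.26337736 0.053     ]] [[0.47542535 0.26178418 0.05      ]] [[276.46688033 264.33366838]]
-0.011 [[307.48410683 286.81947496]]
0 [[308.08759112 266.15697387]]
0.011 [[308.71431255 244.69886414]]
time_s: 5.53
eef_pos: [0.4741, 0.2559, 0.0497]
eef_rot: [-0.0, 0.805, 0.593, 0.007]
wrist_force: [0.6, 6.8, 9.8]
opening: 0.351
```

```bash
python3 -m handwheel '[{"travel":[-0.06,0,0.006],"dr":[0,-0.005,0]},{"travel":[-0.06,0,0.006],"dr":[0,0,0]},{"travel":[-0.06,0,0.006],"dr":[0,0,0]}]';python3 -m handwheel '[{"travel":[-0.03,0,0.006],"dr":[0.02,0,0]}]';python3 -c "
from h import *
step([.463,.2185,.0495],-16.5)"
```

```text
time_s: 5.78
eef_pos: [0.4706, 0.2333, 0.0499]
eef_rot: [0.0, 0.806, 0.592, 0.015]
wrist_force: [1.2, 8.8, 9.8]
opening: 0.353
time_s: 5.87
eef_pos: [0.4702, 0.2297, 0.0498]
eef_rot: [-0.004, 0.806, 0.591, 0.014]
wrist_force: [0.3, 6.1, 7.4]
opening: 0.356
at [0.4702 0.2297 0.0498] tooly yaw -17.5 zaxis [ 0.0172  0.0234 -0.9996] travel [-0.085 -0.023 -0.   ]
dr [ 0.018 -0.052 -0.033] R [[0.3, 0.954, 0.017], [0.953, -0.301, 0.023], [0.027, 0.009, -1.0]]
```

```bash
python3 -m handwheel '[{"travel":[-0.05,-0.01,0.003],"dr":[0.018,-0.05,0]},{"travel":[-0.04,-0.005,0.006],"dr":[0,0,0]}]';python3 -c "
from h import *
step([.463,.2185,.0495],-16.5)
c=viewer.get_calibration('top');cv2.imwrite('pics/t2.png',viewer.camera('top')[:,:,::-1][180:300,90:250])
c=viewer.get_calibration('scene');s=viewer.camera('scene')[:,:,::-1];cv2.imwrite('pics/s2.png',s)
cv2.imwrite('pics/ts2.png',np.vstack([cv2.resize(cv2.imread('pics/t2.png')[20:],(800,500))[:300],cv2.resize(s[140:220,320:460],(525,300))[:,:,:] if 0 else cv2.resize(s[140:220,250:463],(800,300))]))"
```

```text
time_s: 6.03
eef_pos: [0.4665, 0.2182, 0.0496]
eef_rot: [-0.0, 0.807, 0.59, 0.004]
wrist_force: [1.3, 9.4, 12.4]
opening: 0.351
at [0.4665 0.2182 0.0496] tooly yaw -17.62 zaxis [ 0.0064  0.0057 -1.    ] travel [-0.005 -0.023  0.001]
dr [ 0.008 -0.014 -0.037] R [[0.303, 0.953, 0.006], [0.953, -0.303, 0.006], [0.007, 0.004, -1.0]]
```

View pics/ts2.png

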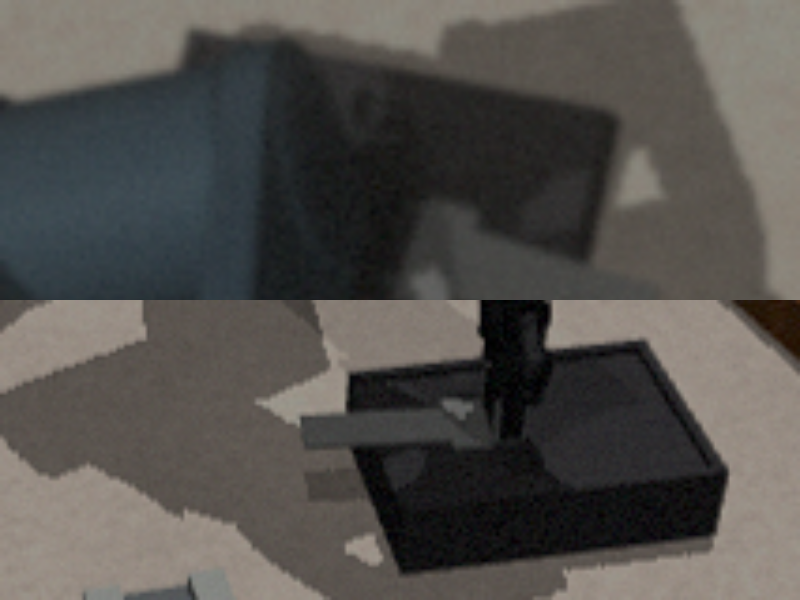

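```bash
python3 -m handwheel '[{"travel":[0.03,0,-0.02],"dr":[0,0,0]},{"travel":[0.02,0,-0.2],"dr":[0.008,-0.014,0.0]},{"travel":[0,0,-0.25],"dr":[0,0,0]},{"travel":[0,0,-0.25],"dr":[0,0,0]},{"travel":[0,0,-0.2],"dr":[0,0,0]}]';python3 -m handwheel '[{"travel":[-0.25,0,0],"dr":[0,0,0]},{"travel":[-0.25,0,0],"dr":[0,0,0]},{"travel":[-0.25,0,0],"dr":[0,0,0]},{"travel":[-0.1,0,0],"dr":[0,0,0]},{"travel":[0,0,0],"dr":[0,0,0]}]' 0.5;python3 -c "
from h import *
step([.4324,.104,.0495],-16.5)
c=viewer.get_calibration('wrist');cv2.imwrite('pics/w3.png',viewer.camera('wrist')[:,:,::-1])
import pickle;pickle.dump(c,open('pics/w3.pkl','wb'))"
```

```text
time_s: 6.55
eef_pos: [0.4587, 0.2206, 0.1789]
eef_rot: [-0.005, 0.807, 0.59, -0.012]
wrist_force: [1.1, 0.4, 0.3]
opening: 0.349
time_s: 6.97
eef_pos: [0.4198, 0.0959, 0.184]
eef_rot: [-0.002, 0.806, 0.592, -0.009]
wrist_force: [0.6, 0.5, -0.1]
opening: 0.753
at [0.4198 0.0959 0.184 ] tooly yaw -17.34 zaxis [-0.0171 -0.0067 -0.9998] travel [0.087 0.077 0.894]
dr [-0.028  0.022 -0.028] R [[0.298, 0.954, -0.017], [0.955, -0.298, -0.007], [-0.012, -0.014, -1.0]]
```

View pics/w3.png

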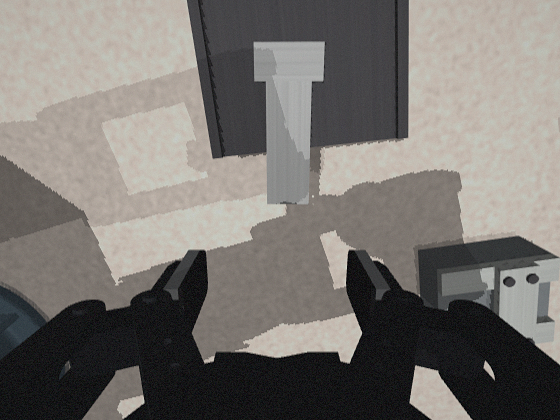

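The shim now overhangs the edge. Its nose corners are at (267,203) and (309,205), its tail corners at (253,42) and (324,42), and the edge runs from (213,157) to (407,137).

```bash
python3 - <<'E'
from h import *
import pickle
c=pickle.load(open("pics/w3.pkl","rb"))
S=ray([(253,42),(324.5,41.5),(267.5,203.5),(309,205)],.053,c)[:,:2]*1000; t=S[:2].mean(0);n=S[2:].mean(0);d=(n-t)
E=ray([(213,157),(407,137)],.056,c)[:,:2]*1000
yaw=np.degrees(np.arctan2(d[1],d[0]));u=d/np.linalg.norm(d)
print(S.round(1).tolist(),"edge",E.round(1).tolist(),"len",np.linalg.norm(d),"yaw",yaw)
xd=np.array([E[1][1]-E[0][1],-(E[1][0]-E[0][0])]);xd/=np.linalg.norm(xd);print("overhang",(n-E[0])@xd)
g=n-u*21; print("grip",g); step([*(g/1000),.051],yaw+90)
E
```

```text
[[436.6, 216.2], [488.4, 200.2], [408.3, 91.5], [442.3, 79.6]] edge [[377.8, 143.6], [533.1, 112.3]] len 128.1741497459358 yaw -106.89269199363598
overhang 47.486121422338464
grip [431.37410641 105.65676077]
at [0.4199 0.0968 0.1838] tooly yaw -17.34 zaxis [-0.0176 -0.0063 -0.9998] travel [0.089 0.069 0.883]
dr [-0.029  0.021 -0.015] R [[0.298, 0.954, -0.018], [0.955, -0.298, -0.006], [-0.011, -0.015, -1.0]]
```

```bash
python3 -m handwheel '[{"travel":[0.089,0.069,0.0],"dr":[-0.029,0.021,-0.015]},{"travel":[0,0,0.25],"dr":[0,0,0]},{"travel":[0,0,0.2],"dr":[0,0,0]}]';python3 -c "
from h import *
step([.4314,.1057,.034],-16.9)"
```

```text
time_s: 7.27
eef_pos: [0.4412, 0.1088, 0.1192]
eef_rot: [0.004, 0.803, 0.595, 0.007]
wrist_force: [-0.3, 0.9, -1.4]
opening: 0.749
at [0.4412 0.1088 0.1192] tooly yaw -16.93 zaxis [ 0.0161  0.0016 -0.9999] travel [-0.043 -0.065  0.567]
dr [ 0.028 -0.012 -0.001] R [[0.291, 0.957, 0.016], [0.957, -0.291, 0.002], [0.006, 0.015, -1.0]]
```

```bash
python3 -m handwheel '[{"travel":[-0.043,-0.065,0.1],"dr":[0.028,-0.012,0]},{"travel":[0,0,0.2],"dr":[0,0,0]},{"travel":[0,0,0.2],"dr":[0,0,0]}]';python3 -c "
from h import *
step([.4314,.1057,.034],-16.9)"
```

```text
time_s: 7.52
eef_pos: [0.4335, 0.1103, 0.0398]
eef_rot: [0.001, 0.802, 0.597, 0.003]
wrist_force: [0.1, -0.0, 0.1]
opening: 0.755
at [0.4335 0.1103 0.0398] tooly yaw -16.67 zaxis [ 0.005   0.0019 -1.    ] travel [-0.034 -0.005  0.039]
dr [ 0.008 -0.006  0.008] R [[0.287, 0.958, 0.005], [0.958, -0.287, 0.002], [0.003, 0.004, -1.0]]
```

```bash
python3 -m handwheel '[{"travel":[-0.034,-0.005,0.039],"dr":[0.008,-0.006,0.008]},{"travel":[0,-0.005,0.01],"dr":[0,0,0]}]';python3 -c "
from h import *
step([.4314,.1057,.034],-16.9)";python3 -m handwheel '[{"travel":[0,0,0],"dr":[0,0,0]},{"travel":[0,0,0],"dr":[0,0,0]},{"travel":[0,0,0],"dr":[0,0,0]},{"travel":[0,0,0],"dr":[0,0,0]},{"travel":[0,0,0],"dr":[0,0,0]},{"travel":[0,0,0],"dr":[0,0,0]}]' -1;python3 -c "
from h import *
step([.4314,.1057,.034],-16.9)"
```

```text
time_s: 7.68
eef_pos: [0.4266, 0.1084, 0.026]
eef_rot: [-0.004, 0.803, 0.597, -0.004]
wrist_force: [0.6, 0.3, -0.3]
opening: 0.752
at [0.4266 0.1084 0.026 ] tooly yaw -16.75 zaxis [-0.0109  0.0012 -0.9999] travel [-0.008  0.035 -0.054]
dr [-0.021  0.004  0.005] R [[0.288, 0.957, -0.011], [0.958, -0.288, 0.001], [-0.002, -0.011, -1.0]]
time_s: 8.18
eef_pos: [0.4307, 0.1102, 0.0302]
eef_rot: [-0.002, 0.802, 0.597, -0.001]
wrist_force: [-0.3, -0.1, -1.3]
opening: 0.403
at [0.4307 0.1102 0.0302] tooly yaw -16.62 zaxis [-0.004   0.0016 -1.    ] travel [-0.028  0.013 -0.026]
dr [-0.008 -0.001  0.009] R [[0.286, 0.958, -0.004], [0.958, -0.286, 0.002], [0.0, -0.004, -1.0]]
```

```bash
python3 -m handwheel '[{"travel":[0,0,0],"dr":[0,0,0]},{"travel":[0,0,-0.05],"dr":[0,0,0]},{"travel":[0,0,-0.08],"dr":[0,0,0]},{"travel":[0,0,-0.12],"dr":[0,0,0]},{"travel":[0,0,-0.15],"dr":[0,0,0]},{"travel":[0,0,-0.15],"dr":[0,0,0]},{"travel":[0,0,-0.1],"dr":[0,0,0]},{"travel":[0,0,0],"dr":[0,0,0]}]';python3 -c "
from h import *
step([.56,-.3,.15],106)
c=viewer.get_calibration('wrist');w=viewer.camera('wrist')[:,:,::-1];cv2.imwrite('pics/w4.png',w)
s=viewer.camera('scene')[:,:,::-1];cv2.imwrite('pics/s4.png',s)
cv2.imwrite('pics/ws4.png',np.hstack([cv2.resize(w,(400,300)),cv2.resize(s[90:240,260:460],(400,300))]))"
```

```text
time_s: 8.85
eef_pos: [0.4302, 0.1096, 0.1351]
eef_rot: [-0.002, 0.802, 0.597, -0.001]
wrist_force: [1.3, 0.1, -1.3]
opening: 0.4
at [0.4302 0.1096 0.1351] tooly yaw -16.69 zaxis [-0.0043  0.0016 -1.    ] travel [-2.367  1.613 -0.107]
dr [-0.005 -0.01  -4.09 ] R [[0.287, 0.958, -0.004], [0.958, -0.287, 0.002], [0.0, -0.005, -1.0]]
```

View pics/ws4.png

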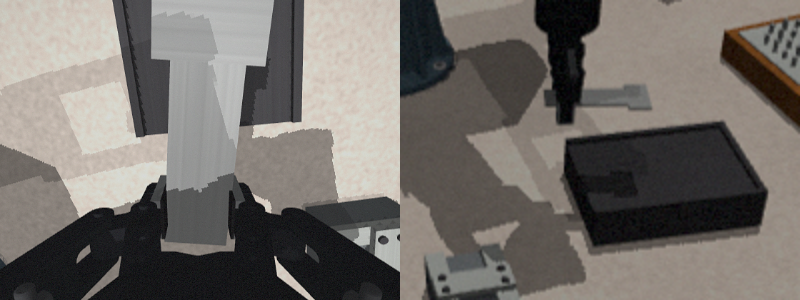

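The shim is gripped near the nose and hangs level. I'll carry it over toward the rest, then turn it.

```bash
python3 -m handwheel '[{"travel":[-0.06,0.07,-0.02],"dr":[0,0,0]},{"travel":[-0.115,0.128,-0.02],"dr":[0,0,0]},{"travel":[-0.115,0.128,-0.01],"dr":[0,0,0]},{"travel":[-0.115,0.128,-0.01],"dr":[0,0,0]},{"travel":[-0.115,0.128,0],"dr":[0,0,0]},{"travel":[-0.115,0.128,0],"dr":[0,0,0]},{"travel":[-0.115,0.128,0],"dr":[0,0,0]},{"travel":[-0.115,0.128,0],"dr":[0,0,0]},{"travel":[-0.115,0.128,0],"dr":[0,0,0]},{"travel":[-0.115,0.128,0],"dr":[0,0,0]},{"travel":[-0.115,0.128,0],"dr":[0,0,0]},{"travel":[-0.115,0.128,0],"dr":[0,0,0]},{"travel":[-0.115,0.128,0],"dr":[0,0,0]},{"travel":[-0.115,0.128,0],"dr":[0,0,0]},{"travel":[-0.06,0.07,0],"dr":[0,0,0]},{"travel":[0,0,0],"dr":[0,0,0]}]';python3 -c "
from h import *
step([.644,-.2437,.12],106)";python3 -m handwheel '[{"travel":[0,0,0],"dr":[0,0,-0.1]},{"travel":[0,0,0],"dr":[0,0,-0.2]},{"travel":[0,0,0],"dr":[0,0,-0.2]},{"travel":[0,0,0],"dr":[0,0,-0.2]},{"travel":[0,0,0],"dr":[0,0,-0.2]},{"travel":[0,0,0],"dr":[0,0,-0.2]},{"travel":[0,0,0],"dr":[0,0,-0.2]},{"travel":[0,0,0],"dr":[0,0,-0.2]},{"travel":[0,0,0],"dr":[0,0,-0.2]},{"travel":[0,0,0],"dr":[0,0,-0.2]},{"travel":[0,0,0],"dr":[0,0,-0.2]},{"travel":[0,0,0],"dr":[0,0,-0.2]},{"travel":[0,0,0],"dr":[0,0,-0.2]},{"travel":[0,0,0],"dr":[0,0,-0.2]},{"travel":[0,0,0],"dr":[0,0,-0.2]},{"travel":[0,0,0],"dr":[0,0,-0.2]},{"travel":[0,0,0],"dr":[0,0,-0.1]},{"travel":[0,0,0],"dr":[0,0,0]}]';python3 -c "
from h import *
step([.644,-.2437,.12],106)"
```

```text
time_s: 10.28
eef_pos: [0.6079, -0.2098, 0.1021]
eef_rot: [-0.022, 0.802, 0.597, -0.015]
wrist_force: [-0.5, 1.3, -0.9]
opening: 0.397
at [ 0.6079 -0.2098  0.1021] tooly yaw -16.61 zaxis [-0.0513  0.0176 -0.9985] travel [-0.147  0.288 -0.135]
dr [-0.056 -0.113 -4.086] R [[0.286, 0.957, -0.051], [0.958, -0.285, 0.018], [0.002, -0.054, -0.999]]
time_s: 11.78
eef_pos: [0.5825, -0.1859, 0.0678]
eef_rot: [-0.052, 0.048, 0.997, 0.022]
wrist_force: [1.0, -0.1, -1.0]
opening: 0.402
at [ 0.5825 -0.1859  0.0678] tooly yaw 84.38 zaxis [-0.1014  0.049  -0.9936] travel [-0.405 -0.33  -0.406]
dr [ 0.112 -0.186 -0.716] R [[-0.99, 0.098, -0.101], [0.093, 0.994, 0.049], [0.106, 0.039, -0.994]]
```

```bash
python3 -m handwheel '[{"travel":[0,0,-0.15],"dr":[0,0,0]},{"travel":[0,0,-0.2],"dr":[0,0,0]},{"travel":[0,0,-0.15],"dr":[0.05,-0.09,-0.1]},{"travel":[0,0,0],"dr":[0.05,-0.09,-0.1]},{"travel":[0,0,0],"dr":[0,0,-0.15]},{"travel":[0,0,0],"dr":[0,0,-0.15]},{"travel":[0,0,0],"dr":[0,0,-0.15]},{"travel":[0,0,0],"dr":[0,0,0]}]';python3 -c "
from h import *
step([.644,-.2437,.12],106)"
```

```text
time_s: 12.45
eef_pos: [0.5828, -0.1812, 0.1353]
eef_rot: [-0.011, -0.123, 0.992, 0.001]
wrist_force: [-0.5, -0.6, -1.0]
opening: 0.398
at [ 0.5828 -0.1812  0.1353] tooly yaw 104.14 zaxis [-2.140e-02  1.000e-04 -9.998e-01] travel [-0.296 -0.504  0.093]
dr [ 0.011 -0.039 -0.062] R [[-0.969, -0.244, -0.021], [-0.244, 0.97, 0.0], [0.021, 0.005, -1.0]]
```

```bash
python3 -m handwheel '[{"travel":[-0.05,-0.08,-0.02],"dr":[0.011,-0.04,-0.06]},{"travel":[-0.075,-0.126,-0.02],"dr":[0,0,0]},{"travel":[-0.075,-0.126,-0.02],"dr":[0,0,0]},{"travel":[-0.05,-0.1,0],"dr":[0,0,0]},{"travel":[0,0,0],"dr":[0,0,0]}]';python3 -c "
from h import *
step([.644,-.2437,.07],106)"
```

```text
time_s: 12.87
eef_pos: [0.6341, -0.2304, 0.1388]
eef_rot: [-0.003, -0.131, 0.991, 0.003]
wrist_force: [-1.4, 0.1, -1.5]
opening: 0.403
at [ 0.6341 -0.2304  0.1388] tooly yaw 105.03 zaxis [-0.0071  0.0058 -1.    ] travel [-0.043 -0.106  0.458]
dr [ 0.014 -0.01  -0.032] R [[-0.966, -0.259, -0.007], [-0.259, 0.966, 0.006], [0.005, 0.007, -1.0]]
```

```bash
python3 -m handwheel '[{"travel":[-0.04,-0.1,0.05],"dr":[0.014,-0.01,-0.032]},{"travel":[0,0,0.1],"dr":[0,0,0]},{"travel":[0,0,0.1],"dr":[0,0,0]},{"travel":[0,0,0.05],"dr":[0,0,0]},{"travel":[0,0,0],"dr":[0,0,0]}]';python3 -c "
from h import *
step([.644,-.2437,.038],106)
s=viewer.camera('scene')[:,:,::-1];t=viewer.camera('top')[:,:,::-1]
cv2.imwrite('pics/st5.png',np.hstack([cv2.resize(s[210:310,150:283],(400,300)),cv2.resize(t[150:240,290:410],(400,300))]));cv2.imwrite('pics/s5.png',s)"
```

```text
time_s: 13.28
eef_pos: [0.6403, -0.2392, 0.0864]
eef_rot: [-0.003, -0.133, 0.991, 0.003]
wrist_force: [-1.0, 0.2, -1.9]
opening: 0.397
at [ 0.6403 -0.2392  0.0864] tooly yaw 105.24 zaxis [-0.0069  0.0056 -1.    ] travel [-0.018 -0.038  0.323]
dr [ 0.014 -0.01  -0.025] R [[-0.965, -0.263, -0.007], [-0.263, 0.965, 0.006], [0.005, 0.007, -1.0]]
```

View pics/st5.png

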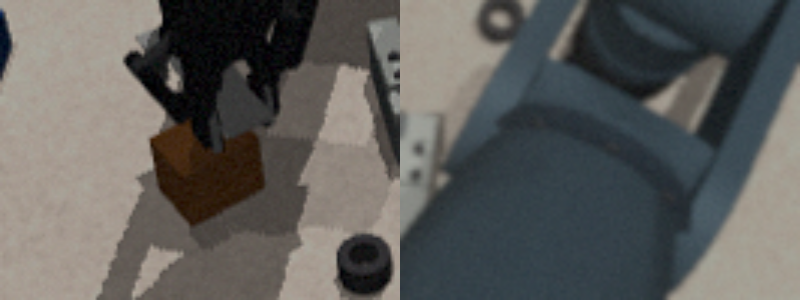

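```bash
python3 - <<'E'
from h import *
p,R=pose(); c=viewer.get_calibration('scene')
f=lambda a:((proj(a,c)-[150,210])*3).round(0).tolist()
for pitch in(-.3,0,.3):
  pts=[p+R@(np.array([0,0,-.0213])+np.array([x*np.cos(pitch),y,-x*np.sin(pitch)])) for x,y in((-.025,.018),(-.025,-.018),(.075,.018),(.075,-.018),(.103,.027),(.103,-.027))]
  print(pitch,f(pts))
print("tip",f([p]))
r=np.array([.601,-.256]);u=np.array([.961,.276]);v=np.array([-.276,.961])
print("rest",f([[*(r+a*.025*u+b*.032*v),.055] for a,b in((1,1),(1,-1),(-1,-1),(-1,1))]))
s=cv2.imread('pics/s5.png')
cv2.imwrite('pics/s5z.png',cv2.resize(s[205:285,170:270],(800,640),interpolation=cv2.INTER_CUBIC)[:600])
E
```

```text
-0.3 [[272.0, 109.0], [226.0, 132.0], [207.0, 63.0], [163.0, 84.0], [201.0, 47.0], [136.0, 77.0]]
0 [[274.0, 118.0], [228.0, 141.0], [201.0, 38.0], [157.0, 59.0], [193.0, 13.0], [127.0, 43.0]]
0.3 [[274.0, 124.0], [228.0, 147.0], [200.0, 18.0], [155.0, 38.0], [191.0, -16.0], [123.0, 15.0]]
tip [[235.0, 130.0]]
rest [[260.0, 132.0], [182.0, 171.0], [148.0, 131.0], [224.0, 93.0]]
```

View pics/s5z.png

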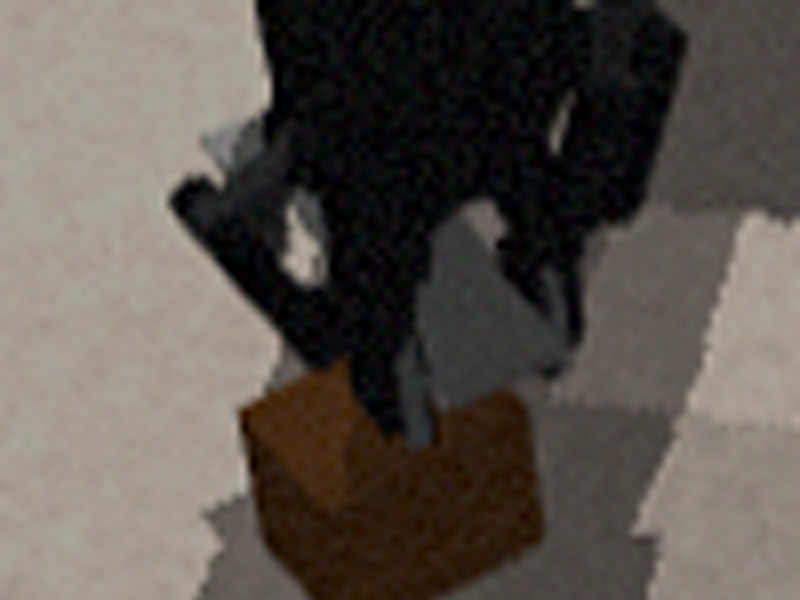

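The projection matches the picture: nose corners agree within a few pixels and the pitch is about 0. I'll lower it onto the rest.

```bash
python3 -m handwheel '[{"travel":[-0.018,-0.038,0.05],"dr":[0.014,-0.01,-0.025]},{"travel":[0,0,0.1],"dr":[0,0,0]},{"travel":[0,0,0.08],"dr":[0,0,0]},{"travel":[0,0,0.03],"dr":[0,0,0]}]';python3 -c "
from h import *
step([.644,-.2437,.036],106)"
```

```text
time_s: 13.72
eef_pos: [0.648, -0.2453, 0.0503]
eef_rot: [0.004, -0.14, 0.99, -0.003]
wrist_force: [-0.7, 0.2, -2.0]
opening: 0.403
at [ 0.648  -0.2453  0.0503] tooly yaw 106.11 zaxis [ 0.0089 -0.0053 -0.9999] travel [0.023 0.019 0.095]
dr [-0.014  0.014  0.004] R [[-0.961, -0.277, 0.009], [-0.277, 0.961, -0.005], [-0.007, -0.008, -1.0]]
```

```bash
python3 -m handwheel '[{"travel":[0.02,0.01,0.05],"dr":[-0.014,0.014,0.004]}]';python3 -m handwheel '[{"travel":[0,0,0.02],"dr":[0,0,0]}]';python3 -m handwheel '[{"travel":[0,0,0.015],"dr":[0,0,0]}]';python3 -c "
from h import *
step([.644,-.2437,.036],106)"
```

```text
time_s: 13.8
eef_pos: [0.6451, -0.2447, 0.0423]
eef_rot: [0.0, -0.139, 0.99, -0.0]
wrist_force: [-0.6, -0.1, -1.1]
opening: 0.398
time_s: 13.88
eef_pos: [0.6437, -0.2442, 0.0371]
eef_rot: [-0.001, -0.139, 0.99, 0.001]
wrist_force: [-0.3, -0.2, -1.6]
opening: 0.399
time_s: 13.97
eef_pos: [0.6435, -0.2441, 0.034]
eef_rot: [-0.002, -0.139, 0.99, 0.001]
wrist_force: [-0.3, -0.4, -0.5]
opening: 0.399
at [ 0.6435 -0.2441  0.034 ] tooly yaw 105.95 zaxis [-0.0037  0.0019 -1.    ] travel [-0.004  0.002 -0.013]
dr [ 0.005 -0.006 -0.002] R [[-0.961, -0.275, -0.004], [-0.275, 0.961, 0.002], [0.003, 0.003, -1.0]]
```

```bash
for i in 1 2 3; do python3 -m handwheel '[{"travel":[0,0,0.01],"dr":[0.003,-0.003,0]}]'|egrep "pos|force"; done
```

```text
eef_pos: [0.6432, -0.244, 0.0318]
wrist_force: [-1.6, 0.9, 1.1]
eef_pos: [0.6433, -0.2441, 0.0309]
wrist_force: [-3.6, 2.5, 10.4]
eef_pos: [0.6435, -0.2442, 0.0308]
wrist_force: [-5.0, 2.5, 11.6]
```

```bash
python3 -m handwheel '[{"travel":[0,0,0],"dr":[0,0,0]},{"travel":[0,0,0],"dr":[0,0,0]},{"travel":[0,0,0],"dr":[0,0,0]},{"travel":[0,0,0],"dr":[0,0,0]},{"travel":[0,0,0],"dr":[0,0,0]}]' 0.55;python3 -c "
from h import *
step([.6435,-.2442,.12],106)"; python3 -m handwheel '[{"travel":[0,0,-0.05],"dr":[0,0,0]},{"travel":[0,0,-0.2],"dr":[0,0,0]},{"travel":[0,0,-0.25],"dr":[0,0,0]},{"travel":[0,0,-0.25],"dr":[0,0,0]},{"travel":[0,0,-0.25],"dr":[0,0,0]},{"travel":[0,0,-0.1],"dr":[0,0,0]},{"travel":[0,0,0],"dr":[0,0,0]}]';python3 -c "
from h import *
step([.558,-.266,.2],106)"
```

```text
time_s: 14.63
eef_pos: [0.6454, -0.2452, 0.0338]
eef_rot: [0.003, -0.139, 0.99, -0.003]
wrist_force: [-0.0, -0.3, -0.1]
opening: 0.774
at [ 0.6454 -0.2452  0.0338] tooly yaw 105.95 zaxis [ 0.0066 -0.0044 -1.    ] travel [ 0.007  0.007 -0.575]
dr [-0.012  0.01  -0.002] R [[-0.961, -0.275, 0.007], [-0.275, 0.961, -0.004], [-0.005, -0.006, -1.0]]
time_s: 15.22
eef_pos: [0.6423, -0.2435, 0.2048]
eef_rot: [0.0, -0.139, 0.99, -0.0]
wrist_force: [-0.1, -0.0, -0.2]
opening: 0.776
at [ 0.6423 -0.2435  0.2048] tooly yaw 105.94 zaxis [ 5.e-04 -8.e-04 -1.e+00] travel [0.581 0.01  0.032]
dr [-0.002  0.    -0.002] R [[-0.962, -0.275, 0.0], [-0.275, 0.962, -0.001], [-0.0, -0.001, -1.0]]
```

```bash
python3 -c "
from h import *
c=viewer.get_calibration('wrist');w=viewer.camera('wrist')[:,:,::-1];cv2.imwrite('pics/w6.png',w)
import pickle;pickle.dump(c,open('pics/w6.pkl','wb'))
t=viewer.camera('top')[:,:,::-1];cv2.imwrite('pics/t6.png',t);s=viewer.camera('scene')[:,:,::-1];cv2.imwrite('pics/s6.png',s)
cv2.imwrite('pics/v6.png',np.vstack([cv2.resize(w[:300],(800,429)),np.hstack([cv2.resize(s[200:270,250:350],(243,170)),np.zeros((170,10,3),np.uint8),cv2.resize(w[200:400,150:400],(547,170))*0])]))"
```

```text
(no output)
```

View pics/w6.png

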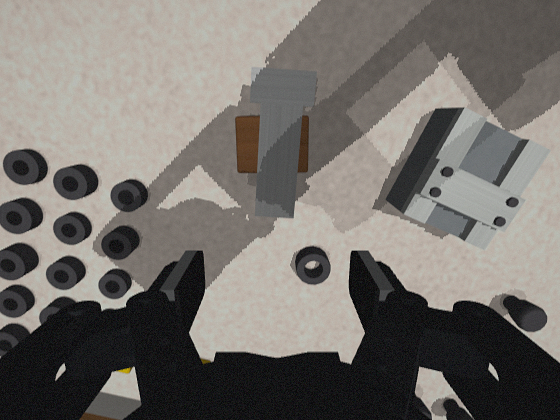

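```bash
python3 - <<'E'
from h import *
import pickle
im=cv2.imread("pics/w6.png").astype(int); c=pickle.load(open("pics/w6.pkl","rb"))
im=cv2.GaussianBlur(im.astype(np.uint8),(3,3),0).astype(int)
for p in((510,115),(500,150),(505,145),(475,120),(530,160),(480,190),(450,220),(540,100),(420,150),(280,150),(280,85),(275,200)): print(p,im[p[1],p[0]])
neu=(im[:,:,2]-im[:,:,0]<6)
def comp(m,seed,z,name):
    m=cv2.morphologyEx(m.astype(np.uint8),cv2.MORPH_OPEN,np.ones((3,3)))
    n,l=cv2.connectedComponents(m,connectivity=4); k=l[seed[1],seed[0]]
    if k==0: print(name,"seed off"); return
    print(name,(l==k).sum()); rect(l==k,z,c)
v=im.max(2)
comp(neu&(v>80)&(v<140),(500,150),.045,"floor")
comp(neu&(v>125),(480,190),.056,"light")
comp(neu&(v>60)&(v<190),(280,150),.0575,"shim")
S=ray([(252,67.5),(317,71),(255,215.5),(293.5,218)],.058,c)[:,:2]*1000; print(S.round(1).tolist()); t=S[:2].mean(0);n=S[2:].mean(0);d=n-t
print("tail",t,"nose",n,np.linalg.norm(d),np.degrees(np.arctan2(d[1],d[0])),"mid-rest",(t+n)/2-[601,-256])
E
```

```text
(510, 115) [106 111 118]
(500, 150) [116 114 110]
(505, 145) [116 115 111]
(475, 120) [168 172 169]
(530, 160) [166 168 166]
(480, 190) [166 170 168]
(450, 220) [118 115 112]
(540, 100) [104 110 115]
(420, 150) [45 45 43]
(280, 150) [80 81 81]
(280, 85) [105 105 105]
(275, 200) [79 79 80]
floor 2112
px [489. 152.] ctr mm [556.9 -64.1] size [39.2 46.7] ang 83.0 corners [[531.0, -81.0], [578.0, -86.0], [582.0, -48.0], [536.0, -42.0]]
light 6993
px [475. 182.] ctr mm [586.3 -68.4] size [ 96. 104.] ang 82.0 corners [[528.0, -109.0], [631.0, -123.0], [645.0, -28.0], [542.0, -14.0]]
shim 6773
px [279. 136.] ctr mm [ 603.8 -251.4] size [128.1  54.2] ang 12.7 corners [[535.0, -239.0], [547.0, -292.0], [672.0, -264.0], [660.0, -211.0]]
[[547.7, -290.7], [535.6, -238.5], [670.2, -255.5], [662.7, -220.5]]
tail [ 541.64421859 -264.62287697] nose [ 666.47221316 -237.9578271 ] 127.64424433646124 12.057973984859698 mid-rest [3.05821588 4.70964796]
```

```bash
python3 -m handwheel '[{"travel":[0.1,0,0],"dr":[0,0,0.05]},{"travel":[0.2,0,0.0],"dr":[0,0,0.05]},{"travel":[0.18,0,0.05],"dr":[0,0,0]},{"travel":[0.06,0,0.1],"dr":[0,0,0]},{"travel":[0,0,0.15],"dr":[0,0,0]},{"travel":[0,0,0.1],"dr":[0,0,0]},{"travel":[0,0,0],"dr":[0,0,0]}]' 0.8;python3 -c "
from h import *
step([.5553,-.2616,.037],102.4)"
```

```text
time_s: 15.95
eef_pos: [0.5482, -0.2556, 0.1186]
eef_rot: [-0.013, -0.112, 0.994, 0.011]
wrist_force: [-1.1, 0.6, -0.7]
opening: 0.901
at [ 0.5482 -0.2556  0.1186] tooly yaw 102.8 zaxis [-0.0293  0.0195 -0.9994] travel [-0.05  -0.063  0.541]
dr [ 0.049 -0.047  0.014] R [[-0.975, -0.221, -0.029], [-0.222, 0.975, 0.019], [0.024, 0.026, -0.999]]
```

```bash
python3 -m handwheel '[{"travel":[-0.03,-0.055,0.0],"dr":[0.05,-0.047,0.014]},{"travel":[0,0,0.05],"dr":[0,0,0]},{"travel":[0,0,0.1],"dr":[0,0,0]},{"travel":[0,0,0],"dr":[0,0,0]}]';python3 -c "
from h import *
step([.5553,-.2616,.037],102.4)"
```

```text
time_s: 16.28
eef_pos: [0.55, -0.2594, 0.0876]
eef_rot: [-0.005, -0.108, 0.994, 0.004]
wrist_force: [-0.7, 0.9, -0.7]
opening: 0.9
at [ 0.55   -0.2594  0.0876] tooly yaw 102.39 zaxis [-0.011   0.0079 -0.9999] travel [-0.034 -0.025  0.337]
dr [ 0.019 -0.017 -0.   ] R [[-0.977, -0.214, -0.011], [-0.215, 0.977, 0.008], [0.009, 0.01, -1.0]]
```

```bash
python3 -m handwheel '[{"travel":[-0.034,-0.025,0.05],"dr":[0.019,-0.017,0]},{"travel":[0,0,0.1],"dr":[0,0,0]},{"travel":[0,0,0.1],"dr":[0,0,0]},{"travel":[0,0,0.03],"dr":[0,0,0]},{"travel":[0,0,0],"dr":[0,0,0]}]';python3 -c "
from h import *
step([.5553,-.2616,.037],102.4)"
```

```text
time_s: 16.7
eef_pos: [0.5554, -0.2602, 0.0434]
eef_rot: [-0.002, -0.109, 0.994, 0.002]
wrist_force: [0.3, 1.2, 0.4]
opening: 0.902
at [ 0.5554 -0.2602  0.0434] tooly yaw 102.49 zaxis [-0.0049  0.0037 -1.    ] travel [ 0.002 -0.009  0.043]
dr [ 0.009 -0.008  0.003] R [[-0.976, -0.216, -0.005], [-0.216, 0.976, 0.004], [0.004, 0.005, -1.0]]
```

```bash
python3 -m handwheel '[{"travel":[0,-0.01,0.04],"dr":[0.009,-0.008,0.003]},{"travel":[0,0,0.005],"dr":[0,0,0]}]';python3 -m handwheel '[{"travel":[0,0,0],"dr":[0,0,0]},{"travel":[0,0,0],"dr":[0,0,0]},{"travel":[0,0,0],"dr":[0,0,0]},{"travel":[0,0,0],"dr":[0,0,0]},{"travel":[0,0,0],"dr":[0,0,0]},{"travel":[0,0,0],"dr":[0,0,0]},{"travel":[0,0,0],"dr":[0,0,0]}]' -1;python3 -c "
from h import *
step([.5553,-.2616,.037],102.4)"
```

```text
time_s: 16.87
eef_pos: [0.5561, -0.2617, 0.037]
eef_rot: [0.0, -0.108, 0.994, -0.0]
wrist_force: [-0.2, -0.0, 0.2]
opening: 0.901
time_s: 17.45
eef_pos: [0.557, -0.2625, 0.0396]
eef_rot: [0.001, -0.108, 0.994, -0.001]
wrist_force: [0.7, -0.7, -0.6]
opening: 0.609
at [ 0.557  -0.2625  0.0396] tooly yaw 102.43 zaxis [ 0.0027 -0.002  -1.    ] travel [0.01  0.008 0.017]
dr [-0.005  0.004  0.001] R [[-0.977, -0.215, 0.003], [-0.215, 0.977, -0.002], [-0.002, -0.002, -1.0]]
```

```bash
python3 -m handwheel '[{"travel":[0,0,-0.05],"dr":[0,0,0]},{"travel":[0,0,-0.08],"dr":[0,0,0]},{"travel":[0,0,-0.1],"dr":[0,0,0]},{"travel":[0,0,-0.12],"dr":[0,0,0]},{"travel":[0,0,-0.12],"dr":[0,0,0]},{"travel":[0,0,-0.1],"dr":[0,0,0.1]},{"travel":[0,0,-0.05],"dr":[0,0,0.12]},{"travel":[0,0,0],"dr":[0,0,0.15]},{"travel":[0,0,0],"dr":[0,0,0.15]},{"travel":[0,0,0],"dr":[0,0,0.12]},{"travel":[0,0,0],"dr":[0,0,0]},{"travel":[0,0,0],"dr":[0,0,0]}]';python3 -c "
from h import *
step([.4567,-.0539,.1],82.5)"
```

```text
time_s: 18.45
eef_pos: [0.5585, -0.2632, 0.1501]
eef_rot: [0.005, 0.066, 0.998, -0.003]
wrist_force: [0.3, -0.8, -1.2]
opening: 0.603
at [ 0.5585 -0.2632  0.1501] tooly yaw 82.46 zaxis [ 0.0098 -0.0071 -0.9999] travel [0.859 1.296 0.317]
dr [-0.011  0.02  -0.001] R [[-0.991, 0.131, 0.01], [0.131, 0.991, -0.007], [-0.011, -0.006, -1.0]]
```

```bash
python3 -m handwheel '[{"travel":[0.05,0.08,0],"dr":[-0.011,0.02,0]},{"travel":[0.1,0.14,0],"dr":[0,0,0]},{"travel":[0.1,0.15,0],"dr":[0,0,0]},{"travel":[0.1,0.15,0],"dr":[0,0,0]},{"travel":[0.1,0.15,0],"dr":[0,0,0]},{"travel":[0.1,0.15,0],"dr":[0,0,0]},{"travel":[0.1,0.15,0],"dr":[0,0,0]},{"travel":[0.1,0.14,0],"dr":[0,0,0]},{"travel":[0.05,0.08,0],"dr":[0,0,0]},{"travel":[0,0,0],"dr":[0,0,0]}]';python3 -c "
from h import *
step([.4567,-.0539,.08],82.5)"
```

```text
time_s: 19.28
eef_pos: [0.4516, -0.0576, 0.1502]
eef_rot: [-0.003, 0.059, 0.998, 0.002]
wrist_force: [0.9, -0.0, -1.3]
opening: 0.602
at [ 0.4516 -0.0576  0.1502] tooly yaw 83.28 zaxis [-0.0066  0.0048 -1.    ] travel [-0.034  0.026  0.468]
dr [ 0.008 -0.014  0.026] R [[-0.993, 0.117, -0.007], [0.117, 0.993, 0.005], [0.007, 0.004, -1.0]]
```

```bash
python3 -m handwheel '[{"travel":[0,0.03,0.1],"dr":[0.008,-0.014,0.026]},{"travel":[0,0,0.15],"dr":[0,0,0]},{"travel":[0,0,0.15],"dr":[0,0,0]},{"travel":[0,0,0.07],"dr":[0,0,0]},{"travel":[0,0,0],"dr":[0,0,0]}]';python3 -c "
from h import *
step([.4518,-.0532,.0295],82.5)
c=viewer.get_calibration('scene');s=viewer.camera('scene')[:,:,::-1];cv2.imwrite('pics/s7.png',s)
t=viewer.camera('top')[:,:,::-1];cv2.imwrite('pics/t7.png',t)
p,R=pose()
N=[p+R@np.array([-.1125,y,-.0169]) for y in(.018,-.018)]; H=[p+R@np.array([.0155,y,-.0169]) for y in(.027,-.027)]
print('pred nose px',proj(N,c).round(1).tolist(),'tail',proj(H,c).round(1).tolist())
u=np.array([.991,-.1305]);v=np.array([.1305,.991]);m=np.array([.5335,-.064])
Q=lambda a,b,z:[*(m+a*u+b*v),z]
print('mouth floor',proj([Q(0,.022,.045),Q(0,-.022,.045)],c).round(1).tolist(),'rail top mouth outer',proj([Q(0,.045,.054),Q(0,-.045,.054)],c).round(1).tolist(),'far rail top outer',proj([Q(.105,.045,.054),Q(.105,-.045,.054)],c).round(1).tolist(),'far floor',proj([Q(.105,.022,.045),Q(.105,-.022,.045)],c).round(1).tolist())
a=cv2.resize(s[190:270,250:350],(800,640),interpolation=cv2.INTER_CUBIC)[:600];cv2.imwrite('pics/s7z.png',a)"
```

```text
time_s: 19.7
eef_pos: [0.4557, -0.054, 0.0807]
eef_rot: [0.004, 0.062, 0.998, -0.002]
wrist_force: [0.0, 0.2, -0.8]
opening: 0.607
at [ 0.4557 -0.054   0.0807] tooly yaw 82.9 zaxis [ 0.0084 -0.0047 -1.    ] travel [0.029 0.004 0.341]
dr [-0.007  0.017  0.013] R [[-0.992, 0.124, 0.008], [0.124, 0.992, -0.005], [-0.009, -0.004, -1.0]]
pred nose px [[301.1, 206.5], [285.5, 209.1]] tail [[291.9, 173.6], [270.2, 177.0]]
mouth floor [[299.3, 214.9], [281.2, 218.0]] rail top mouth outer [[308.7, 210.5], [271.5, 216.7]] far rail top outer [[320.4, 240.4], [280.8, 247.3]] far floor [[310.4, 245.0], [291.1, 248.4]]
```

View pics/s7z.png

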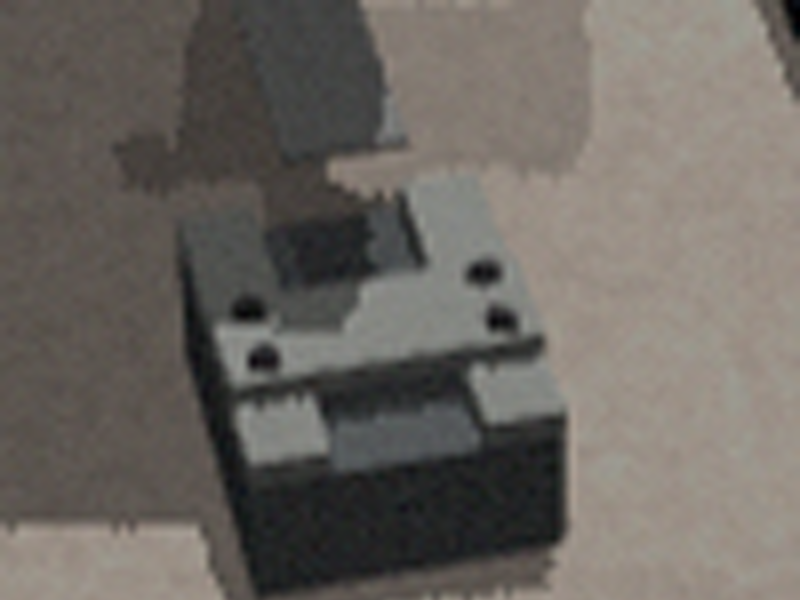

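The twelfth and last picture shows the nose corners at (301,208) and (286,210). They sit laterally centred on the channel, whose far floor corners are at (310,245) and (292,249). The nose is perhaps sagging a few mm. I'll lower it into the channel's open part while watching the force.

```bash
python3 -m handwheel '[{"travel":[0.02,0.004,0.08],"dr":[-0.007,0.017,0.013]},{"travel":[0,0,0.1],"dr":[0,0,0]},{"travel":[0,0,0.05],"dr":[0,0,0]},{"travel":[0,0,0],"dr":[0,0,0]}]';python3 -c "
from h import *
step([.4518,-.0532,.0295],82.5)"
```

```text
time_s: 20.13
eef_pos: [0.4575, -0.0557, 0.0494]
eef_rot: [0.004, 0.066, 0.998, -0.001]
wrist_force: [-0.3, 0.6, -1.0]
opening: 0.605
at [ 0.4575 -0.0557  0.0494] tooly yaw 82.4 zaxis [ 0.0083 -0.0032 -1.    ] travel [0.041 0.012 0.132]
dr [-0.004  0.017 -0.003] R [[-0.991, 0.132, 0.008], [0.132, 0.991, -0.003], [-0.009, -0.002, -1.0]]
```

```bash
python3 -m handwheel '[{"travel":[0.045,0.015,0.01],"dr":[-0.004,0.017,-0.003]}]' ;python3 -m handwheel '[{"travel":[0.01,0,0.03],"dr":[0,0,0]}]'|egrep 'pos|force';python3 -m handwheel '[{"travel":[0,0,0.03],"dr":[0,0,0]}]'|egrep 'pos|force';python3 -c "
from h import *
step([.4518,-.0532,.0295],82.5)"
```

```text
time_s: 20.22
eef_pos: [0.4522, -0.0533, 0.0483]
eef_rot: [0.001, 0.066, 0.998, -0.0]
wrist_force: [0.1, 0.6, -1.5]
opening: 0.607
eef_pos: [0.4502, -0.0528, 0.044]
wrist_force: [-0.2, -0.6, -0.6]
eef_pos: [0.4503, -0.0528, 0.0397]
wrist_force: [0.3, 0.1, -1.3]
at [ 0.4503 -0.0528  0.0397] tooly yaw 82.49 zaxis [ 1.1e-03 -5.0e-04 -1.0e+00] travel [-0.01  -0.001  0.068]
dr [-0.001  0.002 -0.   ] R [[-0.991, 0.131, 0.001], [0.131, 0.991, -0.0], [-0.001, -0.0, -1.0]]
```

```bash
for i in 1 2 3 ; do python3 -m handwheel '[{"travel":[0,0,0.02],"dr":[0,0,0]}]'|egrep 'pos|force';done;python3 -c "
from h import *
o=ctrl.get_obs();print(o['torque'])
step([.4518,-.0532,.0295],82.5)"
```

```text
eef_pos: [0.4502, -0.0528, 0.0365]
wrist_force: [-0.6, -0.3, -1.4]
eef_pos: [0.4503, -0.0528, 0.0334]
wrist_force: [-0.4, -0.2, -1.0]
eef_pos: [0.4505, -0.0529, 0.0303]
wrist_force: [-0.9, -0.5, -1.2]
[-0.02809881  0.0374801  -0.00797078]
at [ 0.4505 -0.0529  0.0303] tooly yaw 82.5 zaxis [ 2.2e-03 -9.0e-04 -1.0e+00] travel [-0.009 -0.001  0.005]
dr [-0.001  0.004 -0.   ] R [[-0.991, 0.131, 0.002], [0.131, 0.991, -0.001], [-0.002, -0.001, -1.0]]
```

```bash
for i in 1 2 3 4; do python3 -m handwheel '[{"travel":[0,0,0.01],"dr":[0,0,0]}]'|egrep 'pos|force';done;python3 -c "
from h import *
o=ctrl.get_obs();print(o['torque'])"
```

```text
eef_pos: [0.4505, -0.0528, 0.0284]
wrist_force: [-0.6, 0.6, -0.2]
eef_pos: [0.4505, -0.0528, 0.0268]
wrist_force: [-1.5, 0.0, -0.6]
eef_pos: [0.4506, -0.0528, 0.0253]
wrist_force: [-2.3, 0.3, 1.0]
eef_pos: [0.4506, -0.0529, 0.0238]
wrist_force: [-2.5, 1.0, 2.9]
[ 0.04424526  0.1123096  -0.04861694]
```

```bash
python3 -m handwheel '[{"travel":[-0.03,0,-0.008],"dr":[0,0,0]},{"travel":[-0.05,0,0.002],"dr":[0,0,0]},{"travel":[-0.05,0,0.002],"dr":[0,0,0]}]';python3 -c "
from h import *
step([.5195,-.0621,.0255],82.5)"
```

```text
time_s: 21.22
eef_pos: [0.4697, -0.0551, 0.0244]
eef_rot: [-0.0, 0.065, 0.998, -0.0]
wrist_force: [-3.4, 0.6, 3.7]
opening: 0.606
at [ 0.4697 -0.0551  0.0244] tooly yaw 82.5 zaxis [-0.e+00 -4.e-04 -1.e+00] travel [-0.335 -0.003 -0.007]
dr [-0.001  0.     0.   ] R [[-0.991, 0.13, -0.0], [0.13, 0.991, -0.0], [-0.0, -0.0, -1.0]]
```

```bash
python3 -m handwheel '[{"travel":[-0.05,0,-0.006],"dr":[0,0,0]},{"travel":[-0.05,0,0.0],"dr":[0,0,0]},{"travel":[-0.05,0,0.0],"dr":[0,0,0]},{"travel":[-0.05,0,0.0],"dr":[0,0,0]}]';python3 -c "
from h import *
step([.5195,-.0621,.0255],82.5)"
```

```text
time_s: 21.55
eef_pos: [0.5033, -0.0597, 0.0265]
eef_rot: [-0.0, 0.065, 0.998, -0.0]
wrist_force: [-7.8, 0.6, 10.4]
opening: 0.606
at [ 0.5033 -0.0597  0.0265] tooly yaw 82.53 zaxis [-5.e-04 -7.e-04 -1.e+00] travel [-0.109 -0.002  0.006]
dr [-0.001 -0.001  0.001] R [[-0.992, 0.13, -0.001], [0.13, 0.992, -0.001], [0.0, -0.001, -1.0]]
```

```bash
python3 -m handwheel '[{"travel":[-0.01,0,-0.01],"dr":[0,0,0]}]'|egrep 'pos|force'; python3 -m handwheel '[{"travel":[-0.04,0,0.0],"dr":[0,0,0]}]'|egrep 'pos|force'; python3 -m handwheel '[{"travel":[-0.03,0,0.0],"dr":[0,0,0]}]'|egrep 'pos|force';python3 -c "
from h import *
print(ctrl.get_obs()['torque']);step([.5195,-.0621,.0255],82.5)"
```

```text
eef_pos: [0.5066, -0.0603, 0.0283]
wrist_force: [-0.4, 0.5, 0.2]
eef_pos: [0.5131, -0.061, 0.0284]
wrist_force: [-3.3, 0.7, 1.7]
eef_pos: [0.519, -0.0619, 0.0285]
wrist_force: [-0.9, 0.6, 3.4]
[0.08283972 0.33784968 0.05971333]
at [ 0.519  -0.0619  0.0285] tooly yaw 82.54 zaxis [ 0.0011 -0.0012 -1.    ] travel [-0.004 -0.001  0.02 ]
dr [-0.002  0.002  0.001] R [[-0.992, 0.13, 0.001], [0.13, 0.992, -0.001], [-0.001, -0.001, -1.0]]
```

```bash
for i in 1 2 3 4; do python3 -m handwheel '[{"travel":[-0.015,0,0.0],"dr":[0,0,0]}]'|egrep 'pos|force'; done
```

```text
eef_pos: [0.5217, -0.0623, 0.0284]
wrist_force: [-13.6, -0.5, 8.2]
eef_pos: [0.5217, -0.0623, 0.0279]
wrist_force: [-20.1, -0.3, 19.9]
eef_pos: [0.5216, -0.0623, 0.0279]
wrist_force: [-16.1, 0.9, 20.1]
eef_pos: [0.5214, -0.0623, 0.028]
wrist_force: [-16.6, 0.3, 17.8]
```

```bash
python3 -m handwheel '[{"travel":[-0.005,0,-0.004],"dr":[0,0,0]},{"travel":[-0.003,0,0],"dr":[0,0,0]},{"travel":[0,0,0],"dr":[0,0,0]},{"travel":[0,0,0],"dr":[0,0,0]},{"travel":[0,0,0],"dr":[0,0,0]}]' 0.8; python3 -m handwheel '[{"travel":[0.05,0,-0.05],"dr":[0,0,0]},{"travel":[0.1,0,-0.15],"dr":[0,0,0]},{"travel":[0.1,0,-0.2],"dr":[0,0,0]},{"travel":[0.1,0,-0.2],"dr":[0,0,0]},{"travel":[0.1,0,-0.2],"dr":[0,0,0]},{"travel":[0,0,-0.1],"dr":[0,0,0]},{"travel":[0,0,0],"dr":[0,0,0]}]' 0.8;python3 -c "
from h import *
step([.5195,-.0621,.0255],82.5)
c=viewer.get_calibration('top');t=viewer.camera('top')[:,:,::-1];cv2.imwrite('pics/t8.png',t)
s=viewer.camera('scene')[:,:,::-1];cv2.imwrite('pics/s8.png',s)
print(t[180:232:2,276:300:2].max(2))"
```

```text
time_s: 22.55
eef_pos: [0.5217, -0.0618, 0.0272]
eef_rot: [-0.012, 0.064, 0.998, 0.001]
wrist_force: [-3.1, -0.0, 2.2]
opening: 0.9
time_s: 23.13
eef_pos: [0.4587, -0.0547, 0.1685]
eef_rot: [-0.008, 0.064, 0.998, -0.0]
wrist_force: [0.1, -0.3, 0.1]
opening: 0.899
at [ 0.4587 -0.0547  0.1685] tooly yaw 82.7 zaxis [-1.580e-02  2.000e-04 -9.999e-01] travel [-0.423  0.005  0.947]
dr [-0.004 -0.03   0.006] R [[-0.992, 0.127, -0.016], [0.127, 0.992, 0.0], [0.016, -0.002, -1.0]]
[[126 125 138 137 139 139 140 142 137 140 138 141]
 [ 92  91  97 105 124 126 130 127 137 139 137 138]
 [100 106 108 104 100  97 100  93 119 125 120 119]
 [102 121 121 118 116 117 116 103  97  97  91  98]
 [ 98 118 121 117 120 121 117 108  88  89  90  89]
 [132 132 124 127 126 121 113  85  84  87  91  90]
 [140 136 137 137 135 129 106  88  87  83  86  89]
 [137 137 137 138 139 117  92  92  87  66  54  90]
 [138 135 140 136 136 111  91  90  88  74  72  88]
 [139 137 141 137 131  99  91  92  92  92  91  90]
 [140 140 139 137 113  88  91  90  89  76  84  90]
 [115 119 126 123  91  90  88  89  74  44  75  91]
 [ 75  88  97 101  78  68  72  80  79  64  79  86]
 [ 51  54  65  88  74  75  66  85  87  85  87  86]
 [ 53  55  53  51  47  54  62  83  91  90  88  90]
 [ 60  60  55  56  49  53  45  54  63  81  88  87]
 [ 63  62  62  61  54  56  56  53  46  50  57  72]
 [ 66  63  64  63  64  61  57  58  54  50  51  48]
 [ 69  72  68  69  64  63  58  62  62  58  58  54]
 [ 68  69  71  66  64  66  64  66  64  60  57  52]
 [ 74  72  71  71  67  66  69  68  66  66  58  64]
 [ 75  74  73  75  69  68  71  68  66  67  65  63]
 [ 78  76  76  71  72  75  73  74  69  72  67  71]
 [ 78  77  74  75  78  73  73  72  70  70  70  71]
 [ 79  80  80  81  79  77  73  76  75  77  73  71]
 [ 84  82  80  79  84  77  76  76  75  75  75  76]]
```

```bash
python3 -m handwheel '[{"travel":[0,0,-0.15],"dr":[0,-0.03,0]},{"travel":[-0.15,0,-0.15],"dr":[0,0,0]},{"travel":[-0.25,0,0],"dr":[0,0,0]},{"travel":[-0.25,0,0],"dr":[0,0,0]},{"travel":[-0.25,0,0],"dr":[0,0,0]},{"travel":[-0.25,0,0],"dr":[0,0,0]},{"travel":[-0.25,0,0],"dr":[0,0,0]},{"travel":[-0.1,0,0],"dr":[0,0,0]},{"travel":[0,0,0],"dr":[0,0,0]},{"travel":[0,0,0],"dr":[0,0,0]}]';python3 - <<'E'
from h import *
import pickle
step([.5195,-.0621,.0255],82.5)
c=viewer.get_calibration('wrist');w=viewer.camera('wrist')[:,:,::-1];cv2.imwrite('pics/w9.png',w);pickle.dump(c,open('pics/w9.pkl','wb'))
u=np.array([.991,-.1305]);v=np.array([.1305,.991]);m=np.array([.5335,-.064])
g=cv2.GaussianBlur(w,(3,3),0).max(2)
P=lambda a,b,z:proj([*(m+a*u+b*v),z],c)[0]
def samp(a,b,z): x,y=P(a,b,z).round().astype(int); return int(g[y,x]) if 0<=x<560 and 0<=y<420 else -1
print("mouth px",P(0,0,.048),"far",P(.105,0,.048))
for b in(-.01,0,.01): print("axial b",b,[(round(a*1000),samp(a,b,.048)) for a in np.r_[-.04:-.015:.002, .07:.116:.002]])
for a in(-.015,.02,.09): print("lateral a",a,[(round(b*1000),samp(a,b,.048)) for b in np.r_[-.036:.037:.003]])
E
```

```text
time_s: 24.07
eef_pos: [0.6859, -0.0818, 0.1811]
eef_rot: [-0.015, 0.064, 0.998, 0.003]
wrist_force: [-0.8, -0.6, -0.5]
opening: 0.903
at [ 0.6859 -0.0818  0.1811] tooly yaw 82.66 zaxis [-0.0291  0.0085 -0.9995] travel [ 1.085 -0.016  1.071]
dr [ 0.009 -0.057  0.005] R [[-0.991, 0.128, -0.029], [0.128, 0.992, 0.008], [0.03, 0.005, -1.0]]
mouth px [272.03657652   1.88555809] far [272.05534866 142.6670582 ]
axial b -0.01 [(-40, -1), (-38, -1), (-36, -1), (-34, -1), (-32, -1), (-30, -1), (-28, -1), (-26, -1), (-24, -1), (-22, -1), (-20, -1), (-18, -1), (-16, -1), (70, 114), (72, 114), (74, 114), (76, 113), (78, 112), (80, 108), (82, 95), (84, 100), (86, 99), (88, 99), (90, 96), (92, 77), (94, 78), (96, 81), (98, 76), (100, 65), (102, 60), (104, 63), (106, 115), (108, 116), (110, 113), (112, 104), (114, 105)]
axial b 0 [(-40, -1), (-38, -1), (-36, -1), (-34, -1), (-32, -1), (-30, -1), (-28, -1), (-26, -1), (-24, -1), (-22, -1), (-20, -1), (-18, -1), (-16, -1), (70, 87), (72, 88), (74, 89), (76, 87), (78, 87), (80, 85), (82, 76), (84, 74), (86, 76), (88, 75), (90, 75), (92, 77), (94, 75),
[... 666 characters left out ...]
1), (0, -1), (3, -1), (6, -1), (9, -1), (12, -1), (15, -1), (18, -1), (21, -1), (24, -1), (27, -1), (30, -1), (33, -1), (36, -1)]
lateral a 0.02 [(-36, 108), (-33, 110), (-30, 109), (-27, 110), (-24, 108), (-21, 60), (-18, 75), (-15, 94), (-12, 94), (-9, 95), (-6, 95), (-3, 94), (0, 92), (3, 95), (6, 76), (9, 75), (12, 78), (15, 74), (18, 129), (21, 71), (24, 145), (27, 152), (30, 169), (33, 173), (36, 174)]
lateral a 0.09 [(-36, 111), (-33, 112), (-30, 115), (-27, 112), (-24, 115), (-21, 70), (-18, 83), (-15, 100), (-12, 100), (-9, 83), (-6, 76), (-3, 78), (0, 75), (3, 119), (6, 132), (9, 131), (12, 134), (15, 131), (18, 109), (21, 59), (24, 152), (27, 148), (30, 151), (33, 148), (36, 151)]
```

```bash
python3 -m handwheel '[{"travel":[-0.1,0,-0.2],"dr":[0.009,-0.057,0.005]},{"travel":[-0.1,0,-0.25],"dr":[0,0,0]},{"travel":[0,0,-0.15],"dr":[0,0,0]},{"travel":[0,0,0],"dr":[0,0,0]},{"travel":[0,0,0],"dr":[0,0,0]}]';cat > chk.py <<'E'
from h import *
import pickle
p,R=pose();print(p,R[:,2])
c=viewer.get_calibration('wrist');w=viewer.camera('wrist')[:,:,::-1];cv2.imwrite('pics/w10.png',w)
u=np.array([.991,-.1305]);v=np.array([.1305,.991]);m=np.array([.5335,-.064])
g=cv2.GaussianBlur(w,(3,3),0).max(2).astype(np.float32)
def prof(A,bs,z):
    out=[]
    for a in A:
        q=proj([[*(m+a*u+b*v),z] for b in bs],c).astype(np.float32)
        out.append(cv2.remap(g,q[None,:,0],q[None,:,1],cv2.INTER_LINEAR).mean())
    return np.array(out)
def edges(name,A,bs,z):
    f=prof(A,bs,z); d=np.diff(f); i=[k for k in range(1,len(d)-1) if abs(d[k])>4 and abs(d[k])>=abs(d[k-1]) and abs(d[k])>abs(d[k+1])]
    print(name,[(round(float(A[k]+A[k+1])*500,1),round(float(d[k]))) for k in i])
A=np.arange(.07,.125,.001);
for b in(-.012,.0,.008,.012): edges(f"far, z=.048 b={b}",A,[b-.002,b,b+.002],.048); edges(f"far, z=.045 b={b}",A,[b-.002,b,b+.002],.045)
for b in(-.034,.034): edges(f"rail far end z=.054 b={b}",A,[b-.003,b,b+.003],.054)
B=np.arange(-.045,.02,.001)
for b in(-.012,0,.012): edges(f"tail z=.048 b={b}",B,[b-.002,b,b+.002],.048)
for b in(-.023,-.0245,.0245,.023): edges(f"shoulder/rail z=.05 b={b}",B,[b],.05)
for b in(-.034,.034): edges(f"rail mouth z=.054 b={b}",B,[b-.003,b,b+.003],.054)
L=np.arange(-.04,.04,.001)
for a in(-.012,.02,.095):
    f=[prof([a-.002,a,a+.002],[b],.048).mean() for b in L]; print("lat",a,[(round(b*1000),round(float(x))) for b,x in zip(L,f)][::2])
E
python3 chk.py
```

```text
time_s: 24.53
eef_pos: [0.7088, -0.0842, 0.2645]
eef_rot: [-0.008, 0.066, 0.998, 0.002]
wrist_force: [-1.0, -0.4, -1.0]
opening: 0.898
[ 0.70881166 -0.08424755  0.26448992] [-0.01607482  0.00426923 -0.99986168]
far, z=.048 b=-0.012 [(79.5, -10), (82.5, 4), (100.5, -9), (105.5, 15)]
far, z=.045 b=-0.012 [(79.5, -11), (100.5, -8), (105.5, 15)]
far, z=.048 b=0.0 [(79.5, -10), (82.5, 5), (87.5, 6), (94.5, 6), (99.5, -13), (102.5, 7), (104.5, -5), (106.5, 10), (115.5, 22)]
far, z=.045 b=0.0 [(79.5, -12), (82.5, 4), (87.5, 7), (94.5, 7), (99.5, -13), (102.5, 7), (104.5, -5), (106.5, 10), (115.5, 23)]
far, z=.048 b=0.008 [(74.5, -4), (77.5, 8), (80.5, -29), (85.5, 22), (99.5, -11), (104.5, -10), (107.5, 6), (115.5, 24)]
far, z=.045 b=0.008 [(74.5, -5), (77.5, 8), (80.5, -29), (84.5, 21), (99.5, -12), (104.5, -10), (107.5, 5), (115.5, 24)]
far, z=.048 b=0.012 [(80.5, -29), (84.5, 19), (100.5, -14), (104.5, -10), (107.5, 5), (115.5, 14), (118.5, 14)]
far, z=.045 b=0.012 [(80.5, -30), (84.5, 20), (99.5, -14), (104.5, -10), (107.5, 5), (115.5, 15), (118.5, 13)]
rail far end z=.054 b=-0.034 [(77
[... 1117 characters left out ...]
95), (-8, 93), (-6, 93), (-4, 93), (-2, 92), (0, 92), (2, 94), (4, 95), (6, 94), (8, 94), (10, 92), (12, 95), (14, 114), (16, 132), (18, 121), (20, 95), (22, 72), (24, 140), (26, 152), (28, 152), (30, 153), (32, 151), (34, 153), (36, 152), (38, 152)]
lat 0.095 [(-40, 111), (-38, 110), (-36, 109), (-34, 110), (-32, 112), (-30, 113), (-28, 112), (-26, 111), (-24, 110), (-22, 79), (-20, 68), (-18, 87), (-16, 100), (-14, 99), (-12, 99), (-10, 98), (-8, 97), (-6, 98), (-4, 98), (-2, 99), (0, 113), (2, 144), (4, 132), (6, 130), (8, 131), (10, 130), (12, 133), (14, 132), (16, 130), (18, 115), (20, 92), (22, 91), (24, 147), (26, 149), (28, 152), (30, 165), (32, 165), (34, 168), (36, 171), (38, 170)]
```

Measured along the channel, the nose edge is at 100 mm and the rails' far end at about 105 mm, so the shim looks home. I'll take one more numeric check at the mouth end.

```bash
python3 -m handwheel '[{"travel":[0.2,0,0],"dr":[0,-0.03,0]},{"travel":[0.25,0,0],"dr":[0,0,0]},{"travel":[0.15,0,0],"dr":[0,0,0]},{"travel":[0,0,0],"dr":[0,0,0]},{"travel":[0,0,0],"dr":[0,0,0]}]';python3 chk.py | egrep "^\[|tail|should|mouth|lat -|far, z=.048 b=0.0|far end"
```

```text
time_s: 25.0
eef_pos: [0.6091, -0.0703, 0.2505]
eef_rot: [-0.009, 0.066, 0.998, 0.003]
wrist_force: [-0.5, 0.0, 0.2]
opening: 0.899
[ 0.60912315 -0.07031509  0.25052385] [-0.01838081  0.00785182 -0.99980023]
far, z=.048 b=0.0 [(84.5, 9), (90.5, 4), (96.5, 5), (99.5, -11), (103.5, 23), (119.5, -16)]
far, z=.048 b=0.008 [(83.5, -4), (99.5, -12), (104.5, 21)]
far, z=.048 b=0.012 [(99.5, -12), (104.5, 16)]
rail far end z=.054 b=-0.034 [(71.5, -14), (79.5, 18), (106.5, 13), (109.5, -4), (115.5, -4)]
rail far end z=.054 b=0.034 [(72.5, -25), (80.5, 23), (91.5, 7)]
tail z=.048 b=-0.012 [(-28.5, -5)]
tail z=.048 b=0 [(-28.5, -6), (12.5, 5)]
tail z=.048 b=0.012 [(-28.5, -13)]
shoulder/rail z=.05 b=-0.023 [(-28.5, -6), (-0.5, 6)]
shoulder/rail z=.05 b=-0.0245 [(-28.5, -6), (-0.5, 8)]
shoulder/rail z=.05 b=0.0245 [(-27.5, -8), (-0.5, 5)]
shoulder/rail z=.05 b=0.023 [(-28.5, -9), (-0.5, -9)]
rail mouth z=.054 b=-0.034 [(-0.5, 5)]
rail mouth z=.054 b=0.034 [(-4.5, -6)]
lat -0.012 [(-40, 108), (-38, 108), (-36, 109), (-34, 106), (-32, 104), (-30, 105), (-28, 108), (-26, 101), (-24, 93), (-22, 93), (-20, 94), (-18, 93), (-16, 93), (-14, 93), (-12, 92), (-10, 93), (-8, 93), (-6, 94), (-4, 93), (-2, 93), (0, 94), (2, 93), (4, 84), (6, 86), (8, 115), (10, 126), (12, 125), (14, 125), (16, 126), (18, 125), (20, 126), (22, 127), (24, 126), (26, 126), (28, 132), (30, 151), (32, 166), (34, 169), (36, 168), (38, 165)]
```

```bash
python3 -c "
from h import *
print(ctrl.hand_in())"
```

```text
the job is handed in; nothing more can be done
None
```

The shim is in the holder, nose first under the bridge with its shoulders up against the mouth, and I handed the job in at about 25 s. The hand-in gave no verdict.

**What I did:** I pushed the shim out over the slab's open edge until the nose overhung by about 47 mm. I gripped the blade there, lifted it clear, laid it flat across the rest and let go. I then took it up by the head, lowered the nose into the open part of the channel, and slid it in until it stopped at about 16 N. After that I let go and backed off.

**Last checks** (wrist camera, relative to my estimate of the mouth):

| Feature | Position along the channel |
|---|---|
| Nose | +99.5 mm |
| Tail | -28.5 mm |
| Rail ends at the mouth | about -0.5 mm |
| Rail far end | about +105.5 mm |

- **Seating:** no gap shows between the shoulders and the rails, and the shim is centred to within about 1 mm.
- **Clearance:** the robot was clear of everything, with no contact force at the wrist.

**What disagreed or went unchecked:**
- **Grip height:** the shim sat about 4 mm higher in the grip than I had computed, both times. I placed it by force instead.
- **Dip near the rest:** while I turned the shim next to the rest, the arm dipped to 68 mm and tilted by about 0.1 rad. I corrected that with no contact.
- **Mouth position:** one scene view put the mouth about 4 mm further out, but both later wrist views contradicted it.
- **Bystanders:** I did not re-measure the bushing, collet or box at the end. The arm kept clear of all three.

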